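# Torque the terminator on the filter port with the break-over wrench

### The arm

A 6-joint arm with a two-finger parallel gripper is mounted at the origin on a cart in front of the work surface, level with it; the furniture and walls round the work are solid. World frame = base frame: x ahead of the robot, y to its left, z up, the work surface at z = 0. Lengths are in m, angles in rad, forces in N, time in s.
With the tool pointing down it reaches from about 0.25 to 0.775 m from the base axis. Payload 4 kg.
Tool frame: the origin (TCP) lies midway between the tips of the shut fingers; the grasp point (between the pads) lies 19 mm behind it; z points along the fingers, y is the direction in which the jaws open and shut (so a half turn about z gives the same grasp; the last joint's range is limited). The gripper opens to 85 mm and grips with 20 to 120 N. Pads are 22 mm wide; open, the fingers measure 114 mm over their backs; the gripper's body (76 mm by 85 mm) begins 54 mm behind the grasp point. The pads swing forward as they close: fully open they stand 13 mm farther back than shut.
Start: joints at [1.193, 0.087, 1.371, -0, 1.684, -0.103], TCP at [0.149, 0.529, 0.231] pointing down, gripper open.
Joint ranges: [-3.1, 3.1], [-0.76, 2.03], [0.27, 2.55], [-1.08, 4.22], [0.17, 2.65], [-2.57, 2.57]. Speed limits (rad/s): [2.79, 2.79, 3.14, 3.14, 3.14, 3.14].

### API

Orientations are given as a rotation vector (axis times angle).
In Python, from cell import manip gives the robot as it stands.
- The arm moves only by the tool play_rows, never from a script. Its argument "steps" is a list of rows, each an object with "gripper": the opening, from 0 (shut) to 1 (fully open); "xyz": the shift along the tool's x, y, z in mm, a list of three; "twist": the turn, a rotation vector about the tool's x, y, z in rad, a list of three. In form: [{"gripper": gripper, "xyz": [tx, ty, tz], "twist": [wx, wy, wz]}, ...]. A call has exactly 8 rows; each row shifts and turns the commanded pose from where the row before left it, along the tool's axes as they then stand; what a row does not reach is not made up. A row lasts 1/12 s, in which the tool goes at most 41.7 mm and 7.16 degrees, less where a joint would pass 70% of its speed; a pose out of reach is approached as far as the arm can. A call with a gripper value outside its range is refused whole. The fingers move at their own pace and stop on an object; "squeeze" is the grip in N (left out, the last holds). Time passes only in rows, so rows that do not move let the fingers close, or fill a call up. It gives the time, the measured TCP pose, the force and the opening at its end, in the units of the state.
- manip.observe(): the state, without advancing time (a new reading comes with each control period).
- manip.get_image(name): name is "side" or "top"; returns (picture, depth): 480x640x3 uint8, red, green, blue; 480x640 float32, m along the optical axis (not along the pixel's ray), 0 where there is no reading.
- manip.calibration(name): a dict with "fovy" (degrees; the focal length in pixels is half the picture's height over the tangent of half this angle, whatever the lens; pixels are square), "cx", "cy" (the principal point, pixels), "origin" and "attitude" of the camera in the world. Camera axes: x right, y down, z forward; pixel columns grow to the right and rows downward; lengths in m; the calibration is good to about 2 mm. A picture is of the moment at which its call begins. calibration takes no time and is no camera call.
- manip.hand_in(): hands the job in, once; it reports no verdict.
The state is a dict: "time": time; "q": joint angles; "joint_velocities": joint speeds; "tau": joint torques, N m; "tool_pos": TCP position; "eef_rot": TCP orientation; "contact_force": force on the tool from outside, world axes, zero at the start; "wrist_torque": the same for the moment, N m; "opening": opening from 0.0 (shut) to 1.0 (fully open).
Only numpy, scipy, OpenCV 4.12 (cv2) and the standard library are available. Lean on these libraries where they do the work, as an engineer would, in place of code of your own. Each camera call takes 0.05 s, during which the arm holds its last target. There are 200 camera calls.

### The job

The black finned terminator on the cavity filter is only finger-tight. Take the break-over torque wrench from its tray, slide its jaw fully onto the terminator's hexagonal coupling nut and tighten it clockwise (seen from above) until the wrench gives - stop there, without folding the handle on towards its end stop. Then take the wrench off and lay it flat back in its tray; keep the gripper off the filter and terminator and do not disturb the other things on the bench.

Things in the scene. Friction and masses are not known exactly. Their poses are not given: they have to be found in the camera images.
- filter: Cavity filter: plain aluminium box 72 x 122 mm (x, y) on a dark steel plate 105 x 170 mm, fixed to the bench. Origin: centre of the plate's underside, z up; plate top 14 mm, filter top 54 mm up. Two upright ports at x = -14 mm: y = -34 mm carries the terminator, y = +34 mm is bare (threaded stub 24 mm across, top at 68 mm). Brass tuning screws 5.5 mm high along x = +22 mm.
- nut_center (a point): Centre of the brass coupling nut at the terminator's foot, 67 mm above the bench: a hexagon 27 mm across flats, 31 mm across corners, 16 mm high. z is its upright axis; x points to a corner, so two flats face +y and -y: a jaw slides on along x or any direction 60, 120, .. degrees from x. Clockwise from above tightens; its drag rises from 0.05-0.4 N m to about 0.6 when tight, up to 0.65 rad on; it stays where left.
- terminator: The terminator standing on the filter's port; origin on its axis at the filter's top, z up. A 32 mm square flange lies 0 to 3 mm above the origin, the nut 5 to 21 mm, a neck 20 mm across 21 to 27 mm, the black finned body (23 mm across) up to 73 mm. It does not turn; only its nut does. Its x axis is an arbitrary mark.
- wrench: Handle of the break-over torque wrench (whole wrench 200 mm long, 0.55 kg), lying flat in the tray. Origin: on the handle's underside, z up, x along the handle to the jaw. Black grip from x = -50 to +58 mm, 18 mm wide, 16 mm thick (z 0 to 16 mm); then a bar 12.5 mm wide; hinge pin at x = 103 mm; the steel head on it ends at x = 147 mm and is 47 mm wide at most.
- wrench_grip (a point): Where to grasp the wrench: on its black grip at mid-thickness, 25 mm from the handle's origin towards the jaw, near the balance point; axes as the handle's. 105 mm from the jaw's centre.
- wrench_butt (a point): Butt end of the handle: x = -50 mm, mid-thickness (8 mm above the handle's underside).
- jaw (a point): Centre of the open jaw: the nut's centre lies within 1 to 2 mm of here when the jaw is fully home. 130 mm from the handle's origin along its x, mid-thickness; x points out of the mouth, away from the handle. Slot 28.5 mm wide (0.1 to 0.2 rad play on the nut either way); prongs reach 10 mm past this point, flared tips 17 mm; the slot's V-shaped bottom is 15 mm behind it. Head 10 mm thick.
- wrench_head (a joint): Break-over hinge, rad: 0 = straight (held by a spring), growing as the handle folds clockwise (from above) past a head that is held. It gives at about 6 N sideways at the grasp point (0.45 N m about the pin, 0.6 on the nut); then the resistance falls, to about half at 0.2 rad; let off, it springs straight. Past 0.2 rad it nears its end stop (0.26 rad), where it no longer limits the torque.
- tray: Shallow grey tool tray, 260 x 130 mm (long side along its x), fixed to the bench. Origin: centre of its underside, z up. Inside 252 x 122 mm, floor 5 mm and rim 11 mm above the bench.
- side_cutter: Bystander: red-handled side cutters, 130 mm long, lying on the bench.
- torque_key: Bystander: small blue-handled open-ended key, 90 mm long, lying on the bench.

How it is judged:
By the outcome, as a careful person would: the job done as asked, in the order asked, and still so for the second after the job is handed in, with the robot touching nothing.
It also fails if it takes over 72 s, if anything falls off the work surface, if the arm or the gripper's body presses on something with over 40 N, if the wrist force passes 120 N, or if a joint passes its speed limit or range.

## Working session

There is one attempt and no reset: what is moved stays moved. The work goes in short steps, Python scripts to look and compute and a tool call to move; the robot and the scene stay as the last step left them, time stands still between calls to the robot, and variables do not carry over. Pictures are saved under pics/ and viewed, about 8 in all and at most 12, crops included, and the job is handed in when it is done.

Besides the shell and the picture viewer there is one more tool, called after "Call:" as name(argument=value, ...), one argument or row to a line, values as JSON. play_rows: Moves the arm, as the interface text tells. Its arguments: {"type":"object","properties":{"steps":{"type":"array"},"squeeze":{"type":"number"}},"required":["steps"]}

```bash
mkdir -p pics; ls; python3 - <<'E'
from cell import manip
import cv2,numpy as np
s=manip.observe(); print({k:np.round(v,3).tolist() for k,v in s.items()})
for n in("top","side"):
    p,d=manip.get_image(n); cv2.imwrite(f"pics/{n}0.png",p[:,:,::-1]); np.save(f"pics/{n}0.npy",d); print(n,manip.calibration(n),d.min(),d.max())
E
```

```text
pics
{'time': 0.0, 'q': [1.193, 0.088, 1.372, -0.0, 1.684, -0.103], 'joint_velocities': [-0.002, -0.001, 0.001, 0.001, -0.002, 0.0], 'tau': [0.0, -35.185, -31.328, -0.0, 0.011, 0.0], 'tool_pos': [0.149, 0.529, 0.23], 'eef_rot': [-0.43, -3.111, 0.003], 'contact_force': [0.433, -0.438, -0.376], 'wrist_torque': [-0.018, 0.012, 0.022], 'opening': 1.001}
top {'fovy': 56.18043025334396, 'cx': 315.5615859046005, 'cy': 232.54543039644594, 'origin': array([0.44322005, 0.07866669, 1.00908028]), 'attitude': array([-2.18352689,  2.20505331, -0.04418281])} 0.0 1.8604734
side {'fovy': 49.83273466250418, 'cx': 313.0379911230018, 'cy': 235.76385300792876, 'origin': array([ 0.17605923, -0.71814032,  0.57112552]), 'attitude': array([-2.06850236,  0.44043513, -0.2189639 ])} 0.0 3.9999797
```

View pics/top0.png

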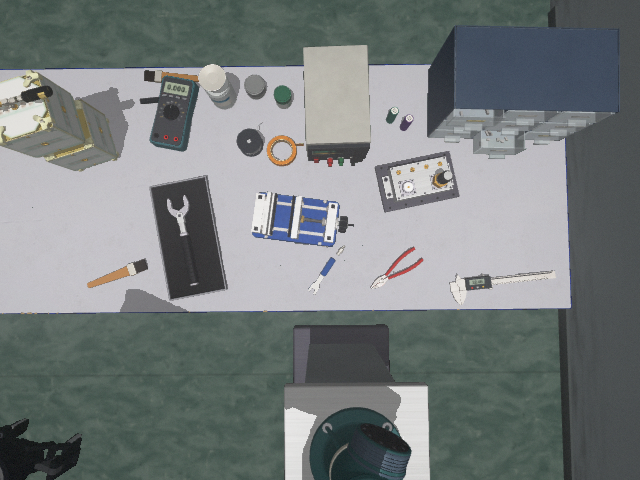

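View pics/side0.png

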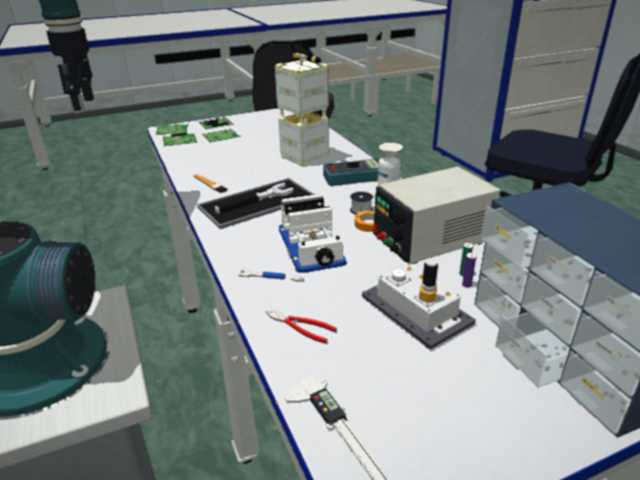

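The top view shows the wrench in the tray at about (185,240), with the jaw up at (177,200) and the butt at (195,285). The filter is at (418,182), with the bare port at (408,187) and the terminator at about (443,178). In the side view the terminator is at (430,280), with its brass nut at (428,293). Next I'll crop and measure.

```bash
cat > h.py <<'E'
import numpy as np, cv2
from cell import manip
from scipy.spatial.transform import Rotation as R
def cam(n):
    c=manip.calibration(n); f=240/np.tan(np.radians(c['fovy']/2))
    return c['cx'],c['cy'],f,np.array(c['origin']),R.from_rotvec(c['attitude']).as_matrix()
def ray(n,u,v):
    cx,cy,f,o,A=cam(n); return o,A@np.array([(u-cx)/f,(v-cy)/f,1])
def plane(n,u,v,z):
    o,d=ray(n,u,v); return o+d*(z-o[2])/d[2]
def proj(n,p):
    cx,cy,f,o,A=cam(n); q=A.T@(np.array(p)-o); return np.array([cx+f*q[0]/q[2],cy+f*q[1]/q[2]])
def cloud(n,d):
    cx,cy,f,o,A=cam(n); v,u=np.indices(d.shape)
    q=np.stack([(u-cx)/f*d,(v-cy)/f*d,d],-1); P=q@A.T+o; P[d==0]=np.nan; return P
def snap(n):
    p,d=manip.get_image(n); return p,d
E
python3 - <<'E'
from h import *
t=cv2.imread('pics/top0.png'); s=cv2.imread('pics/side0.png')
def crop(im,x,y,w,h,k): return cv2.resize(im[y:y+h,x:x+w],(w*k,h*k),interpolation=cv2.INTER_CUBIC)
a=crop(t,145,170,90,135,4)   #360x540
b=crop(t,370,145,95,72,4)    #380x288
c=crop(s,360,250,95,63,4)     #380x252
cv2.imwrite('pics/c1.png',np.hstack([a,np.vstack([b,c])]))
P=cloud('top',np.load('pics/top0.npy'))
for n,(u,v) in dict(bench=(270,270),trayfloor=(165,270),trayfl2=(205,215),grip=(193,262),bar=(183,225),head=(176,213),port=(408,187),box=(425,188),plate=(385,200),body=(445,175)).items(): print(n,np.round(P[v,u],4))
E
```

```text
bench [4.078e-01 1.881e-01 4.000e-04]
trayfloor [0.4103 0.4205 0.0097]
trayfl2 [0.5323 0.3328 0.0055]
grip [0.4276 0.3556 0.0191]
bar [0.5094 0.3777 0.0202]
head [0.536  0.393  0.0212]
port [ 0.5811 -0.1099  0.0704]
box [ 0.5807 -0.1489  0.056 ]
plate [ 0.5609 -0.0697  0.0139]
body [ 0.5958 -0.1719  0.1269]
```

View pics/c1.png

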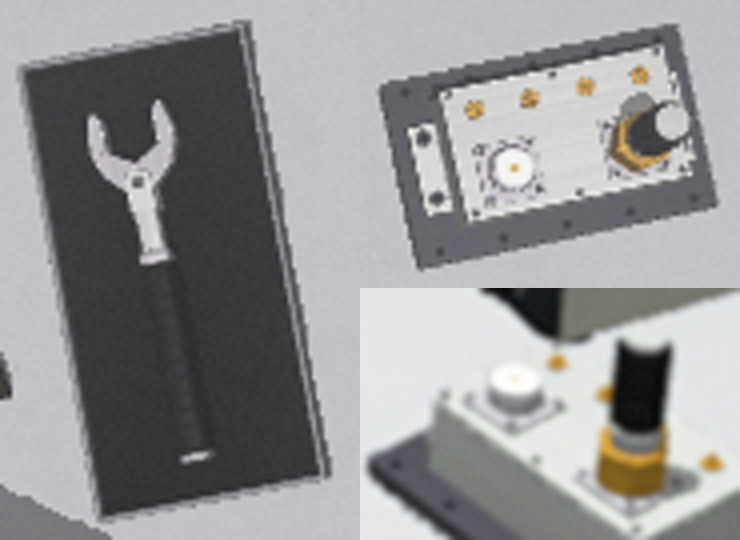

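The crops show a straight wrench, with its bright head at the top and its butt cap at crop (195,457). The nut hexagon and the neck are visible at crop (640,145), and both ports can be seen. Next I'll measure the poses.

```bash
python3 - <<'E'
from h import *
t=cv2.imread('pics/top0.png'); s=cv2.imread('pics/side0.png')
g=cv2.cvtColor(t,cv2.COLOR_BGR2GRAY)
# wrench: bright pixels well inside tray
m=np.zeros_like(g); cv2.fillPoly(m,[np.array([[155,191],[203,180],[222,286],[176,295]])],255)
b=((g>110)&(m>0)).astype(np.uint8)
n,l,st,ce=cv2.connectedComponentsWithStats(b)
for i in range(1,n): 
    if st[i,4]>3: print('comp',st[i],ce[i])
P=cloud('top',np.load('pics/top0.npy'))
k=1+np.argmax(st[1:,4]); v,u=np.nonzero(l==k)
H=np.array([plane('top',a,c,.018)[:2] for a,c in zip(u,v)])
i=[j for j in range(1,n) if abs(ce[j][0]-194)<6 and abs(ce[j][1]-284)<6 and st[j,4]>2]
print('butt comps',i)
bt=plane('top',*ce[i[0]],.017)[:2]; print('butt cap',bt)
# bar part (between rows 222..234) centroid, hinge
for r in range(214,237):
    uu=u[v==r]
    if len(uu): print(r,uu.min(),uu.max(),np.round(plane('top',uu.mean(),r,.018)[:2],4),end=' | ')
print()
# head symmetric axis: project H to axis
# filter plate
def rect(mask,z,nm):
    c=max(cv2.findContours(mask,cv2.RETR_EXTERNAL,cv2.CHAIN_APPROX_NONE)[0],key=cv2.contourArea)
    w=np.array([plane('top',*p[0],z)[:2] for p in c],np.float32)
    (cx,cy),(a,b_),an=cv2.minAreaRect(w); print(nm,np.round([cx,cy],4),np.round([a,b_],4),an); 
roi=np.zeros_like(g); roi[148:216,372:464]=1
hsv=cv2.cvtColor(t,cv2.COLOR_BGR2HSV)
pl=((g<120)&(roi>0)).astype(np.uint8); pl=cv2.morphologyEx(pl,cv2.MORPH_CLOSE,np.ones((3,3))); rect(pl,.014,'plate')
tr=np.zeros_like(g); tr[172:304,145:232]=1
rect(((g<150)&(tr>0)&(np.hypot(*np.indices(g.shape)-np.array([300,140])[:,None,None])>25)).astype(np.uint8),.011,'tray')
bz=(P[...,2]>.045)&(P[...,2]<.062)&(roi>0); rect(bz.astype(np.uint8),.054,'box(depth)')
# brass, top
br=((hsv[...,0]>10)&(hsv[...,0]<28)&(hsv[...,1]>110)&(roi>0)).astype(np.uint8)
n,l,st,ce=cv2.connectedComponentsWithStats(br)
for i in range(1,n):
    if st[i,4]>3: print('brass',st[i],ce[i],np.round(plane('top',*ce[i],.0595),4))
# white caps
for nm,im,(y0,y1,x0,x1) in (('top',t,(148,216,372,464)),('side',s,(250,313,385,455))):
    hs=cv2.cvtColor(im,cv2.COLOR_BGR2GRAY)[y0:y1,x0:x1]; print(nm,hs.max())
a=cv2.resize(t[160:200,425:465],None,fx=9,fy=9,interpolation=cv2.INTER_CUBIC)
b2=cv2.resize(s[255:315,410:450],None,fx=9,fy=9,interpolation=cv2.INTER_CUBIC)
a=cv2.copyMakeBorder(a,0,180,0,0,cv2.BORDER_CONSTANT)
cv2.imwrite('pics/c2.png',np.hstack([a,b2]))
E
```

```text
comp [167 195  22  41 349] [179.37249284 214.14899713]
comp [190 283   7   3  12] [193.33333333 283.75      ]
butt comps [2]
butt cap [0.37980467 0.35528696]
214 171 184 [0.5341 0.3906] | 215 173 184 [0.5318 0.3885] | 216 174 183 [0.5296 0.3885] | 217 176 183 [0.5274 0.3862] | 218 177 184 [0.5251 0.3839] | 219 177 184 [0.5229 0.3839] | 220 177 184 [0.5207 0.3839] | 221 177 184 [0.5185 0.3839] | 222 177 183 [0.5163 0.385 ] | 223 178 183 [0.514  0.3839] | 224 178 184 [0.5118 0.3828] | 225 179 184 [0.5096 0.3817] | 226 179 184 [0.5074 0.3816] | 227 180 184 [0.5051 0.3805] | 228 180 184 [0.5029 0.3805] | 229 180 185 [0.5007 0.3794] | 230 180 185 [0.4985 0.3794] | 231 181 185 [0.4962 0.3783] | 232 181 186 [0.494  0.3772] | 233 180 186 [0.4918 0.3783] | 234 180 186 [0.4896 0.3782] | 235 180 184 [0.4874 0.3804] | 
plate [ 0.6027 -0.1396] [0.106 0.171] 11.349853515625
tray [0.483  0.3692] [0.261  0.1342] 10.384580612182617
box(depth) [ 0.6023 -0.1399] [0.0725 0.1241] 11.348068237304688
brass [438 162   4   4  11] [439.63636364 163.63636364] [ 0.6319 -0.1802  0.0595]
brass [424 165   4   4  10] [425.8 166.2] [ 0.6268 -0.1508  0.0595]
brass [411 168   3   3   9] [412. 169.] [ 0.6211 -0.1214  0.0595]
brass [397 171   4   3   9] [398.11111111 172.        ] [ 0.615  -0.0918  0.0595]
brass [434 175  13  12  37] [438.27027027 182.35135135] [ 0.5919 -0.1764  0.0595]
top 244
side 254
```

View pics/c2.png

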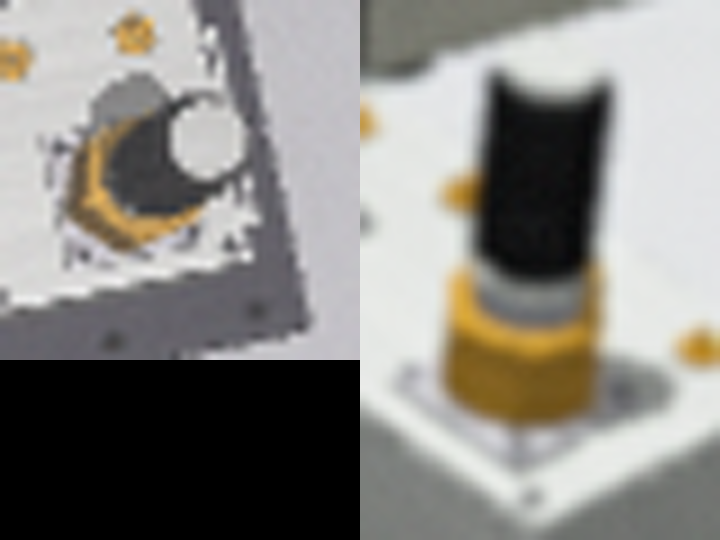

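```bash
cat >> h.py <<'E'
def tool():
    s=manip.observe(); M=R.from_rotvec(s['eef_rot']).as_matrix(); return s,np.array(s['tool_pos']),M
def goto(p,az):
    s,t,M=tool(); cur=np.degrees(np.arctan2(M[1,0],M[0,0])); d=(cur-az+180)%360-180
    print('t',round(s['time'],2),'tcp',np.round(t*1e3,1),'az',round(cur,2),'tilt z',np.round(M[:,2],3),'F',np.round(s['contact_force'],1),'T',np.round(s['wrist_torque'],2),'open',round(s['opening'],3))
    print('shift tool mm',np.round(M.T@(np.array(p)-t)*1e3,1),'then twist z',round(np.radians(d),3))
def azi(v): return np.degrees(np.arctan2(v[1],v[0]))
E
python3 - <<'E'
from h import *
C=np.array([.6025,-.1397]); 
for psi in (10.8,11.35):
    c,s_=np.cos(np.radians(psi)),np.sin(np.radians(psi)); Rm=np.array([[c,-s_],[s_,c]])
    print('nut',C+Rm@[-.014,-.034],'port',C+Rm@[-.014,.034])
N=np.array([.5954,-.1758])
print('cap top',plane('top',448.0,175.2,.127),'side',plane('side',431.7,262.8,.127))
t=cv2.imread('pics/top0.png'); s=cv2.imread('pics/side0.png')
for nm,im,(x0,y0,x1,y1),z in (('top',t,(400,178,418,196),.068),('side',s,(385,262,402,280),.068)):
    g=cv2.cvtColor(im,cv2.COLOR_BGR2GRAY)[y0:y1,x0:x1]; b=(g>238).astype(np.uint8); n,l,st,ce=cv2.connectedComponentsWithStats(b); k=1+np.argmax(st[1:,4]); print('bare port',nm,st[k],plane(nm,*(ce[k]+[x0,y0]),z))
for nm,u,v,z in (('side',426.7,301.7,.059),('side',419.2,297.8,.059),('side',436.1,299.4,.059),('top',425+130/9,160+240/9,.07),('top',425+72/9,160+203/9,.067)):
    p=plane(nm,u,v,z)[:2]; print(nm,'corner',p,'r',np.hypot(*(p-N)),'az',azi(p-N))
print('nut centre px side',proj('side',[*N,.067]),'top',proj('top',[*N,.075]))
# facet profile along nut wall in side view
h=cv2.cvtColor(s,cv2.COLOR_BGR2HSV); 
print('V rows 294-299 cols 417-438'); print(h[293:300,417:439,2].mean(0).astype(int)); print(h[293:300,417:439,1].mean(0).astype(int))
# wrench prongs
g=cv2.cvtColor(t,cv2.COLOR_BGR2GRAY); 
for r in range(192,217): print(r,g[r,164:194])
E
```

```text
nut [ 0.59511894 -0.1757211 ] port [ 0.58237701 -0.10892557]
nut [ 0.59546506 -0.1757903 ] port [ 0.58208253 -0.10912015]
cap top [ 0.59534674 -0.17776148  0.127     ] side [ 0.59414974 -0.18080645  0.127     ]
bare port top [ 5  5  8  8 47] [ 0.5826662  -0.11088647  0.068     ]
bare port side [ 8  7  9  7 55] [ 0.58152557 -0.10821096  0.068     ]
side corner [ 0.58764878 -0.18769008] r 0.014193499419871837 az -123.10057376883356
side corner [ 0.58253036 -0.17421383] r 0.012967020863753466 az 172.9738083401475
side corner [ 0.60445608 -0.18901318] r 0.016018764337403565 az -55.57396287286813
top corner [ 0.58116175 -0.17586262] r 0.014238385621652725 az -179.74801130142706
top corner [ 0.59044913 -0.1633359 ] r 0.013411375290079993 az 111.66349119421949
nut centre px side [427.00943614 292.27086063] top [439.90264021 179.52907523]
V rows 294-299 cols 417-438
[214 196 161 132 126 128 129 132 133 133 134 135 134 132 128 124 121 119
 121 133 141 142]
[  3  12  61 145 185 191 191 192 192 191 190 190 191 190 191 192 193 187
 139  61  14   7]
192 [62 62 61 61 61 63 61 63 62 63 63 63 66 60 
[... 2337 characters left out ...]
205 186 191 188
 190 194 190 186 210 101  71  61  56  59  57  62]
212 [ 61  59  58  58  60  92 188 192 192 184 187 186 188 189 199 177 156 163
 188 193 188 190 130  85  57  60  56  62  61  60]
213 [ 61  62  58  61  61  61 122 189 191 184 185 188 159 215 212 208 208 222
 148 190 188 173  99  66  59  61  62  59  59  60]
214 [ 65  63  61  60  62  59  65 154 192 186 185 190 171 210 157 129 140 209
 177 195 206 104  72  55  61  62  58  63  55  58]
215 [ 59  60  63  59  63  61  60  65  97 185 185 187 209 209 111 100 125 208
 209 193 125  85  57  60  59  60  55  59  59  59]
216 [ 61  62  63  63  60  63  61  60  64  70 161 188 197 208 122  96 138 210
 224 150  95  65  59  58  59  60  59  55  57  62]
```

Call:
play_rows(
  steps=[
    {"gripper": 1, "xyz": [0, 0, 0], "twist": [0, 0, 0.111]},
    {"gripper": 1, "xyz": [0, 0, 0], "twist": [0, 0, 0.111]},
    {"gripper": 1, "xyz": [0, 0, 0], "twist": [0, 0, 0.111]},
    {"gripper": 1, "xyz": [0, 0, 0], "twist": [0, 0, 0.111]},
    {"gripper": 1, "xyz": [0, 0, 0], "twist": [0, 0, 0.111]},
    {"gripper": 1, "xyz": [0, 0, 0], "twist": [0, 0, 0.111]},
    {"gripper": 1, "xyz": [0, 0, 0], "twist": [0, 0, 0.111]},
    {"gripper": 1, "xyz": [0, 0, 0], "twist": [0, 0, 0.111]},
  ],
)

```text
time: 0.77
tool_pos: [0.1491, 0.5291, 0.2306]
eef_rot: [1.732, 2.62, -0.002]
contact_force: [0.5, -0.5, 0.1]
opening: 1.002
```

Call:
play_rows(
  steps=[
    {"gripper": 1, "xyz": [0, 0, 0], "twist": [0, 0, 0.111]},
    {"gripper": 1, "xyz": [0, 0, 0], "twist": [0, 0, 0.111]},
    {"gripper": 1, "xyz": [0, 0, 0], "twist": [0, 0, 0.111]},
    {"gripper": 1, "xyz": [0, 0, 0], "twist": [0, 0, 0.111]},
    {"gripper": 1, "xyz": [0, 0, 0], "twist": [0, 0, 0.111]},
    {"gripper": 1, "xyz": [0, 0, 0], "twist": [0, 0, 0.111]},
    {"gripper": 1, "xyz": [0, 0, 0], "twist": [0, 0, 0.111]},
    {"gripper": 1, "xyz": [0, 0, 0], "twist": [0, 0, 0.111]},
  ],
)

```text
time: 1.43
tool_pos: [0.1491, 0.5291, 0.2306]
eef_rot: [2.69, 1.622, -0.002]
contact_force: [-0.4, -0.3, 0.3]
opening: 1.002
```

Call:
play_rows(
  steps=[
    {"gripper": 1, "xyz": [0, 0, 0], "twist": [0, 0, 0.111]},
    {"gripper": 1, "xyz": [0, 0, 0], "twist": [0, 0, 0.111]},
    {"gripper": 1, "xyz": [0, 0, 0], "twist": [0, 0, 0.111]},
    {"gripper": 1, "xyz": [0, 0, 0], "twist": [0, 0, 0.111]},
    {"gripper": 1, "xyz": [0, 0, 0], "twist": [0, 0, 0.111]},
    {"gripper": 1, "xyz": [0, 0, 0], "twist": [0, 0, 0.111]},
    {"gripper": 1, "xyz": [0, 0, 0], "twist": [0, 0, 0.111]},
    {"gripper": 1, "xyz": [0, 0, 0], "twist": [0, 0, 0.111]},
  ],
)

```text
time: 2.1
tool_pos: [0.1492, 0.5291, 0.2306]
eef_rot: [3.125, 0.309, -0.001]
contact_force: [-0.6, -0.3, 1.0]
opening: 1.002
```

```bash
cat > nut.py <<'E'
from h import *
from scipy.optimize import least_squares
from scipy.ndimage import map_coordinates
t=cv2.imread('pics/top0.png'); s=cv2.imread('pics/side0.png'); N=np.array([.5954,-.1758])
def meas(nm,im,a0,a1,z):
    lab=cv2.cvtColor(im,cv2.COLOR_BGR2LAB)[...,2].astype(float)-128; out=[]
    for a in np.radians(np.arange(a0,a1,3)):
        r=np.arange(.008,.022,.0002); px=np.array([proj(nm,[N[0]+q*np.cos(a),N[1]+q*np.sin(a),z]) for q in r])
        y=map_coordinates(lab,[px[:,1],px[:,0]],order=1); 
        k=np.argmax(y[:30]); hi=np.median(y[:30]); 
        j=np.nonzero(y>hi/2)[0]
        if hi>20 and len(j) and j[-1]<len(r)-1: out.append((a,r[j[-1]]))
    return np.array(out)
for nm,im,rng in (('top',t,(60,208)),('side',s,(150,316))):
    o=meas(nm,im,*rng,.059); p=N+o[:,1:]*np.c_[np.cos(o[:,0]),np.sin(o[:,0])]
    print(nm,' '.join(f'{np.degrees(a):.0f}:{r*1e3:.1f}' for a,r in o))
    def f(x):
        q=p-x[:2]; a=np.arctan2(q[:,1],q[:,0])-x[2]; w=np.mod(a,np.pi/3)-np.pi/6
        return np.hypot(*q.T)*np.cos(w)-x[3]
    for y0 in (-20,0,20):
        e=least_squares(f,[*N,np.radians(y0),.0135],loss='soft_l1',f_scale=5e-4,bounds=([*(N-.006),-9,.0125],[*(N+.006),9,.0145])); print(np.round(e.x[:2],4),'yaw',np.degrees(e.x[2])%60,'apothem',e.x[3],'cost',e.cost*1e6)
E
python3 nut.py; python3 - <<'E'
from h import *
L=plane('top',168,198.3,.018)[:2]; Rr=plane('top',184,195.2,.018)[:2]; tip=(L+Rr)/2; bt=plane('top',193.3,283.75,.019)[:2]
print('tip',tip,'width',np.hypot(*(L-Rr)),'butt',bt,'len',np.hypot(*(tip-bt)),'az',azi(tip-bt))
for g in ((177.5+183.5)/2,222),((180+185)/2,229): p=plane('top',*g,.018)[:2]; print(p,azi(p-bt),np.hypot(*(p-bt)))
az=azi(tip-bt); d=(tip-bt)/np.hypot(*(tip-bt)); jaw=tip-.017*d; gr=jaw-.105*d; print('grip',gr,'from butt',np.hypot(*(gr-bt)))
goto([*gr,.10],az)
E
```

```text
tip [0.57253124 0.39415986] width 0.03615350834012779 butt [0.37993319 0.35480266] len 0.19657822965875657 az 11.549319408527621
[0.51625354 0.38389862] 12.048316658302463 0.13939086482380306
[0.50068927 0.37939574] 11.511380471327405 0.12323493952632542
grip [0.45300141 0.36973407] from butt 0.07457822965875664
t 2.1 tcp [149.2 529.1 230.6] az 11.3 tilt z [-0.    -0.001 -1.   ] F [-0.6 -0.3  1. ] T [-0.03 -0.02 -0.02] open 1.002
shift tool mm [266.8 215.7 130.7] then twist z -0.004Traceback (most recent call last):
  File "nut.py", line 15, in <module>
    o=meas(nm,im,*rng,.059); p=N+o[:,1:]*np.c_[np.cos(o[:,0]),np.sin(o[:,0])]
  File "nut.py", line 8, in meas
    r=np.arange(.008,.022,.0002); px=np.array([proj(nm,[N[0]+q*np.cos(a),N[1]+q*np.sin(a),z]) for q in r])
                                               ~~~~^^^^^^^^^^^^^^^^^^^^^^^^^^^^^^^^^^^^^^^^^^
  File "h.py", line 12, in proj
    cx,cy,f,o,A=cam(n); q=A.T@(np.array(p)-o); return np.array([cx+f*q[0]/q[2],cy+f*q[1]/q[2]])
                ~~~^^^
  File "h.py", line 5, in cam
    c=manip.calibration(n); f=240/np.tan(np.radians(c['fovy']/2))
ValueError: time passes only in moves, steps and waits
```

```bash
sed -i 's/^def cam(n)/import functools\n@functools.lru_cache\ndef cam(n)/' h.py; python3 nut.py
```

```text
top 183:14.0 186:13.8 189:13.8 192:13.4 195:13.2 198:13.4 201:13.2 204:13.4 207:13.6
[ 0.5955 -0.1757] yaw 50.290495992714945 apothem 0.013480693823110073 cost 0.06525045746853225
[ 0.5955 -0.1757] yaw 50.291050683928994 apothem 0.013481233695169187 cost 0.06525044859092277
[ 0.5934 -0.1699] yaw 50.29132844069211 apothem 0.013510805256081745 cost 0.06525044884243714
side 150:12.2 153:12.2 156:12.2 159:12.2 162:12.2 165:12.4 168:12.4 171:12.6 174:12.8 177:13.0 180:13.0 183:13.0 186:13.0 189:13.0 192:13.0 195:13.0 198:13.0 201:13.0 204:13.2 207:13.2 210:13.4 213:13.4 216:13.2 219:13.2 222:13.4 225:13.6 228:13.6 231:13.6 234:13.8 237:14.0 240:14.0 243:14.0 246:13.8 249:13.8 252:13.8 255:13.8 258:14.0 261:14.0 264:14.0 267:14.0 270:14.0 273:14.0 276:14.0 279:14.0 282:14.2 285:14.2 288:14.4 291:14.4 294:14.6 297:14.4 300:14.4 303:14.4 306:14.4 309:14.2 312:14.2 315:14.0
[ 0.5957 -0.1768] yaw 55.47412511331612 apothem 0.01254918873460549 cost 3.9633350245788774
[ 0.5956 -0.1768] yaw 58.95654942865803 apothem 0.012513158995976036 cost 3.947369023435332
[ 0.5959 -0.1765] yaw 16.103824446440257 apothem 0.01283132054588521 cost 6.367731981641969
```

Call:
play_rows(
  steps=[
    {"gripper": 1, "xyz": [16.7, 13.5, 8.2], "twist": [0, 0, 0]},
    {"gripper": 1, "xyz": [16.7, 13.5, 8.2], "twist": [0, 0, 0]},
    {"gripper": 1, "xyz": [16.7, 13.5, 8.2], "twist": [0, 0, 0]},
    {"gripper": 1, "xyz": [16.7, 13.5, 8.2], "twist": [0, 0, 0]},
    {"gripper": 1, "xyz": [16.7, 13.5, 8.2], "twist": [0, 0, 0]},
    {"gripper": 1, "xyz": [16.7, 13.5, 8.2], "twist": [0, 0, 0]},
    {"gripper": 1, "xyz": [16.7, 13.5, 8.2], "twist": [0, 0, 0]},
    {"gripper": 1, "xyz": [16.7, 13.5, 8.2], "twist": [0, 0, 0]},
  ],
)

```text
time: 2.77
tool_pos: [0.3025, 0.4496, 0.1647]
eef_rot: [3.125, 0.318, -0.001]
contact_force: [0.4, 0.4, 0.4]
opening: 0.996
```

Call:
play_rows(
  steps=[
    {"gripper": 1, "xyz": [16.7, 13.5, 8.2], "twist": [0, 0, 0]},
    {"gripper": 1, "xyz": [16.7, 13.5, 8.2], "twist": [0, 0, 0]},
    {"gripper": 1, "xyz": [16.7, 13.5, 8.2], "twist": [0, 0, 0]},
    {"gripper": 1, "xyz": [16.7, 13.5, 8.2], "twist": [0, 0, 0]},
    {"gripper": 1, "xyz": [16.7, 13.5, 8.2], "twist": [0, 0, 0]},
    {"gripper": 1, "xyz": [16.7, 13.5, 8.2], "twist": [0, 0, 0]},
    {"gripper": 1, "xyz": [16.6, 13.4, 8.0], "twist": [0, 0, 0]},
    {"gripper": 1, "xyz": [16.4, 13.3, 8.0], "twist": [0, 0, -0.004]},
  ],
)

```text
time: 3.43
tool_pos: [0.4546, 0.371, 0.0994]
eef_rot: [3.124, 0.324, -0.002]
contact_force: [-0.1, 0.7, 0.0]
opening: 1.0
```

Call:
play_rows(
  steps=[
    {"gripper": 0.5, "xyz": [-1.8, 0, 10], "twist": [0, 0, 0]},
    {"gripper": 0.5, "xyz": [0, 0, 15], "twist": [0, 0, 0]},
    {"gripper": 0.5, "xyz": [0, 0, 15], "twist": [0, 0, 0]},
    {"gripper": 0.5, "xyz": [0, 0, 15], "twist": [0, 0, 0]},
    {"gripper": 0.5, "xyz": [0, 0, 15], "twist": [0, 0, 0]},
    {"gripper": 0.5, "xyz": [0, 0, 13], "twist": [0, 0, 0]},
    {"gripper": 0.5, "xyz": [0, 0, 6], "twist": [0, 0, 0]},
    {"gripper": 0.5, "xyz": [0, 0, 2], "twist": [0, 0, 0]},
  ],
)

```text
time: 4.1
tool_pos: [0.4509, 0.3709, 0.0075]
eef_rot: [3.123, 0.324, -0.005]
contact_force: [0.3, -0.8, -0.3]
opening: 0.5
```

Call:
play_rows(
  steps=[
    {"gripper": 0.5, "xyz": [0, 0, 1.5], "twist": [0, 0, 0]},
    {"gripper": 0.5, "xyz": [0, 0, 0], "twist": [0, 0, 0]},
    {"gripper": 0.5, "xyz": [0, 0, 0], "twist": [0, 0, 0]},
    {"gripper": 0.5, "xyz": [0, 0, 0], "twist": [0, 0, 0]},
    {"gripper": 0.5, "xyz": [0, 0, 0], "twist": [0, 0, 0]},
    {"gripper": 0.5, "xyz": [0, 0, 0], "twist": [0, 0, 0]},
    {"gripper": 0.5, "xyz": [0, 0, 0], "twist": [0, 0, 0]},
    {"gripper": 0.5, "xyz": [0, 0, 0], "twist": [0, 0, 0]},
  ],
)

```text
time: 4.77
tool_pos: [0.4523, 0.3715, 0.0082]
eef_rot: [-3.125, -0.324, -0.0]
contact_force: [0.6, -0.3, 0.1]
opening: 0.499
```

```bash
python3 - <<'E'
from h import *
goto([.453,.3697,.0065],11.55)
P=cloud('top',np.load('pics/top0.npy')).reshape(-1,3)
for y0 in np.arange(-.46,-.12,.04):
    q=P[(P[:,1]>=y0)&(P[:,1]<y0+.04)&(P[:,2]>.04)&(P[:,0]>.3)]; print(round(y0,2),'nearest x of z>.04:',np.round(q[np.argmin(q[:,0])],3) if len(q) else None)
q=P[(P[:,1]>-.03)&(P[:,1]<.25)&(P[:,0]>.3)&(P[:,0]<.6)]; print('vise max z',np.nanmax(q[:,2]))
E
```

```text
t 4.77 tcp [452.3 371.5   8.2] az 11.84 tilt z [ 0.  0. -1.] F [ 0.6 -0.3  0.1] T [ 0.04 -0.02 -0.02] open 0.499
shift tool mm [0.3 1.9 1.7] then twist z 0.005
-0.46 nearest x of z>.04: [ 0.681 -0.426  0.155]
-0.42 nearest x of z>.04: [ 0.681 -0.416  0.155]
-0.38 nearest x of z>.04: [ 0.661 -0.35   0.043]
-0.34 nearest x of z>.04: [ 0.662 -0.336  0.041]
-0.3 nearest x of z>.04: [ 0.663 -0.299  0.065]
-0.26 nearest x of z>.04: [ 0.676 -0.231  0.16 ]
-0.22 nearest x of z>.04: [ 0.574 -0.181  0.053]
-0.18 nearest x of z>.04: [ 0.566 -0.14   0.054]
-0.14 nearest x of z>.04: [ 0.558 -0.1    0.052]
vise max z 0.09309462512954281
```

Call:
play_rows(
  steps=[
    {"gripper": 0.5, "xyz": [0, 1.5, 1.5], "twist": [0, 0, 0]},
    {"gripper": 0.5, "xyz": [0, 0, 0], "twist": [0, 0, 0]},
    {"gripper": 0.15, "xyz": [0, 0, 0], "twist": [0, 0, 0]},
    {"gripper": 0.15, "xyz": [0, 0, 0], "twist": [0, 0, 0]},
    {"gripper": 0.15, "xyz": [0, 0, 0], "twist": [0, 0, 0]},
    {"gripper": 0.1, "xyz": [0, 0, 0], "twist": [0, 0, 0]},
    {"gripper": 0.0, "xyz": [0, 0, 0], "twist": [0, 0, 0]},
    {"gripper": 0.0, "xyz": [0, 0, 0], "twist": [0, 0, 0]},
  ],
  squeeze=90,
)

```text
time: 5.43
tool_pos: [0.4525, 0.3701, 0.0068]
eef_rot: [-3.125, -0.324, -0.0]
contact_force: [-2.0, 0.0, 3.1]
opening: 0.177
```

Call:
play_rows(
  steps=[
    {"gripper": 0.0, "xyz": [0, 0, 0], "twist": [0, 0, 0]},
    {"gripper": 0.0, "xyz": [0, 0, 0], "twist": [0, 0, 0]},
    {"gripper": 0.0, "xyz": [0, 0, -2], "twist": [0, 0, 0]},
    {"gripper": 0.0, "xyz": [0, 0, -5], "twist": [0, 0, 0]},
    {"gripper": 0.0, "xyz": [0, 0, -10], "twist": [0, 0, 0]},
    {"gripper": 0.0, "xyz": [0, 0, -10], "twist": [0, 0, 0]},
    {"gripper": 0.0, "xyz": [0, 0, -5], "twist": [0, 0, 0]},
    {"gripper": 0.0, "xyz": [0, 0, 0], "twist": [0, 0, 0]},
  ],
)

```text
time: 6.1
tool_pos: [0.454, 0.3709, 0.041]
eef_rot: [-3.123, -0.324, -0.007]
contact_force: [0.6, 0.3, -5.0]
opening: 0.185
```

```bash
python3 - <<'E'
from h import *
goto([.5,-.3,.14],53)
p,d=snap('top'); cv2.imwrite('pics/top1.png',p[:,:,::-1]); np.save('pics/top1.npy',d)
p2,d2=snap('side'); cv2.imwrite('pics/side1.png',p2[:,:,::-1]);np.save('pics/side1.npy',d2)
cv2.imwrite('pics/c3.png',np.hstack([cv2.resize(p[165:310,135:245,::-1],None,fx=4,fy=4),cv2.resize(p2[165:230,190:320,::-1],None,fx=2.7,fy=8.923)[:580]]))
E
```

```text
t 6.1 tcp [454.  370.9  41. ] az 11.85 tilt z [ 0.004  0.003 -1.   ] F [ 0.6  0.3 -5. ] T [-0.02  0.08  0.01] open 0.185
shift tool mm [ -92.3  665.9 -100.5] then twist z -0.718
```

View pics/c3.png

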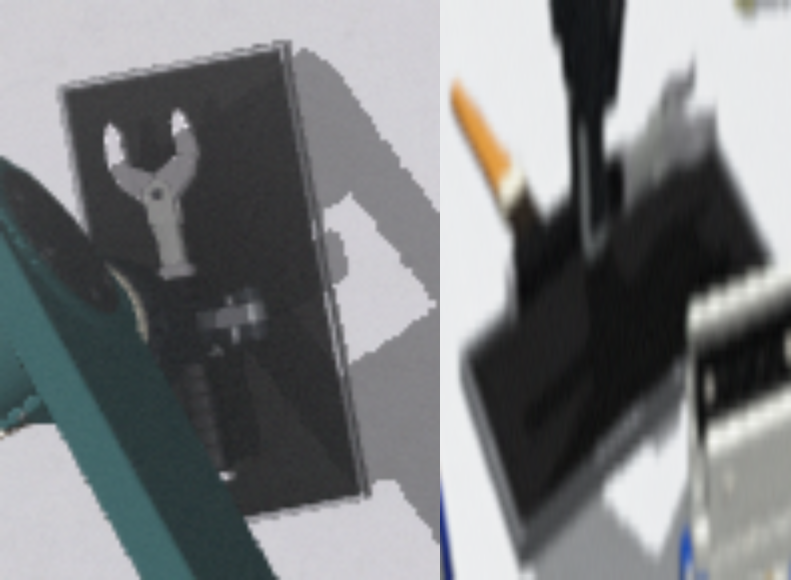

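The crop shows the wrench lifted level in the gripper, with the prong tips at full-image pixels (163,195) and (180,192) and the butt at (191.5,283). The tray is empty underneath. Next I'll raise the wrench, turn it and carry it to the filter.

Call:
play_rows(
  steps=[
    {"gripper": 0.0, "xyz": [0, 0, -15], "twist": [0, 0, 0]},
    {"gripper": 0.0, "xyz": [0, 0, -15], "twist": [0, 0, 0]},
    {"gripper": 0.0, "xyz": [0, 0, -15], "twist": [0, 0, 0]},
    {"gripper": 0.0, "xyz": [0, 0, -15], "twist": [0, 0, 0]},
    {"gripper": 0.0, "xyz": [0, 0, -15], "twist": [0, 0, 0]},
    {"gripper": 0.0, "xyz": [0, 0, -15], "twist": [0, 0, 0]},
    {"gripper": 0.0, "xyz": [0, 0, -15], "twist": [0, 0, 0]},
    {"gripper": 0.0, "xyz": [0, 0, -15], "twist": [0, 0, 0]},
  ],
)

```text
time: 6.87
tool_pos: [0.4521, 0.3697, 0.1583]
eef_rot: [3.124, 0.324, -0.002]
contact_force: [0.5, 1.1, -4.8]
opening: 0.182
```

Call:
play_rows(
  steps=[
    {"gripper": 0.0, "xyz": [0, 0, 0], "twist": [0, 0, -0.09]},
    {"gripper": 0.0, "xyz": [0, 0, 0], "twist": [0, 0, -0.09]},
    {"gripper": 0.0, "xyz": [0, 0, 0], "twist": [0, 0, -0.09]},
    {"gripper": 0.0, "xyz": [0, 0, 0], "twist": [0, 0, -0.09]},
    {"gripper": 0.0, "xyz": [0, 0, 0], "twist": [0, 0, -0.09]},
    {"gripper": 0.0, "xyz": [0, 0, 0], "twist": [0, 0, -0.09]},
    {"gripper": 0.0, "xyz": [0, 0, 0], "twist": [0, 0, -0.09]},
    {"gripper": 0.0, "xyz": [0, 0, 0], "twist": [0, 0, -0.09]},
  ],
)

```text
time: 7.53
tool_pos: [0.4521, 0.3696, 0.1575]
eef_rot: [2.807, 1.41, -0.003]
contact_force: [-0.5, -0.1, -4.2]
opening: 0.183
```

```bash
python3 - <<'E'
from h import *
goto([.499,-.3036,.14],53)
L=plane('top',162.75,195.5,.052)[:2];Rr=plane('top',180,192,.052)[:2];b=plane('top',191.5,283.25,.054)[:2];m=(L+Rr)/2
print('prev wrench tip',m,'butt',b,'len',np.hypot(*(m-b)),'az',azi(m-b),'tips az-90',azi(L-Rr)-90)
T=np.array([.454,.3709]);a=np.radians(11.85);print('tip rel tool',np.array([[np.cos(a),np.sin(a)],[np.sin(a),-np.cos(a)]])@(m-T),'butt',np.array([[np.cos(a),np.sin(a)],[np.sin(a),-np.cos(a)]])@(b-T))
E
```

```text
t 7.53 tcp [452.1 369.6 157.5] az 53.36 tilt z [-0.001 -0.001 -1.   ] F [-0.5 -0.1 -4.2] T [-0.05  0.08 -0.07] open 0.183
shift tool mm [-512.2  439.4   18.2] then twist z 0.006
prev wrench tip [0.57466495 0.39330745] butt [0.38326072 0.34886621] len 0.19649580669291292 az 13.071624731860897 tips az-90 10.932120760254946
tip rel tool [0.12269478 0.00284865] butt [-0.07375637  0.0070379 ]
```

Call:
play_rows(
  steps=[
    {"gripper": 0.0, "xyz": [-21.3, 18.3, 0], "twist": [0, 0, 0]},
    {"gripper": 0.0, "xyz": [-21.3, 18.3, 0], "twist": [0, 0, 0]},
    {"gripper": 0.0, "xyz": [-21.3, 18.3, 0], "twist": [0, 0, 0]},
    {"gripper": 0.0, "xyz": [-21.3, 18.3, 0], "twist": [0, 0, 0]},
    {"gripper": 0.0, "xyz": [-21.3, 18.3, 0], "twist": [0, 0, 0]},
    {"gripper": 0.0, "xyz": [-21.3, 18.3, 0], "twist": [0, 0, 0]},
    {"gripper": 0.0, "xyz": [-21.3, 18.3, 0], "twist": [0, 0, 0]},
    {"gripper": 0.0, "xyz": [-21.3, 18.3, 0], "twist": [0, 0, 0]},
  ],
)

```text
time: 8.2
tool_pos: [0.4668, 0.1443, 0.1579]
eef_rot: [-2.81, -1.405, 0.002]
contact_force: [0.6, 0.5, -5.1]
opening: 0.184
```

Call:
play_rows(
  steps=[
    {"gripper": 0.0, "xyz": [-21.3, 18.3, 0], "twist": [0, 0, 0]},
    {"gripper": 0.0, "xyz": [-21.3, 18.3, 0], "twist": [0, 0, 0]},
    {"gripper": 0.0, "xyz": [-21.3, 18.3, 0], "twist": [0, 0, 0]},
    {"gripper": 0.0, "xyz": [-21.3, 18.3, 0], "twist": [0, 0, 0]},
    {"gripper": 0.0, "xyz": [-21.3, 18.3, 0], "twist": [0, 0, 0]},
    {"gripper": 0.0, "xyz": [-21.3, 18.3, 0], "twist": [0, 0, 0]},
    {"gripper": 0.0, "xyz": [-21.3, 18.3, 0], "twist": [0, 0, 0]},
    {"gripper": 0.0, "xyz": [-21.3, 18.3, 0], "twist": [0, 0, 0]},
  ],
)

```text
time: 8.87
tool_pos: [0.4815, -0.0797, 0.1579]
eef_rot: [-2.81, -1.404, 0.001]
contact_force: [1.1, 0.6, -4.8]
opening: 0.183
```

Call:
play_rows(
  steps=[
    {"gripper": 0.0, "xyz": [-21.3, 18.3, 0], "twist": [0, 0, 0]},
    {"gripper": 0.0, "xyz": [-21.3, 18.3, 0], "twist": [0, 0, 0]},
    {"gripper": 0.0, "xyz": [-21.3, 18.3, 0], "twist": [0, 0, 0]},
    {"gripper": 0.0, "xyz": [-21.3, 18.3, 2], "twist": [0, 0, 0]},
    {"gripper": 0.0, "xyz": [-21.3, 18.3, 4], "twist": [0, 0, 0]},
    {"gripper": 0.0, "xyz": [-21.3, 18.3, 4], "twist": [0, 0, 0]},
    {"gripper": 0.0, "xyz": [-21.3, 18.3, 4], "twist": [0, 0, 0]},
    {"gripper": 0.0, "xyz": [-22.0, 18.3, 4], "twist": [0, 0, 0]},
  ],
)

```text
time: 9.53
tool_pos: [0.496, -0.3042, 0.1395]
eef_rot: [-2.809, -1.404, 0.001]
contact_force: [0.6, -0.1, -5.0]
opening: 0.18
```

```bash
python3 - <<'E'
from h import *
s,t,M=tool(); goto([.499,-.3036,.0605],53)
p,d=snap('top'); cv2.imwrite('pics/top2.png',p[:,:,::-1]); np.save('pics/top2.npy',d)
p2,d2=snap('side'); cv2.imwrite('pics/side2.png',p2[:,:,::-1]);np.save('pics/side2.npy',d2)
J=t+M@[.105,0,-.006]; a=proj('top',J).astype(int);b=proj('side',J).astype(int); print(J,a,b)
def cr(im,c,w,h,k): x,y=np.clip(c[0]-w//2,0,640-w),np.clip(c[1]-h//2,0,480-h); print('origin',x,y); return cv2.resize(im[y:y+h,x:x+w,::-1],None,fx=k,fy=k,interpolation=cv2.INTER_CUBIC)
cv2.imwrite('pics/c4.png',np.hstack([cr(p,a,80,100,5),cr(p2,b,80,100,5)]))
E
```

```text
t 9.53 tcp [ 496.  -304.2  139.5] az 53.1 tilt z [-0.001  0.001 -1.   ] F [ 0.6 -0.1 -5. ] T [-0.04  0.    0.01] open 0.18
shift tool mm [ 2.3  2.1 79. ] then twist z 0.002
[ 0.5590358  -0.2202693   0.14548477] [473 192] [428 271]
origin 433 142
origin 388 221
```

View pics/c4.png

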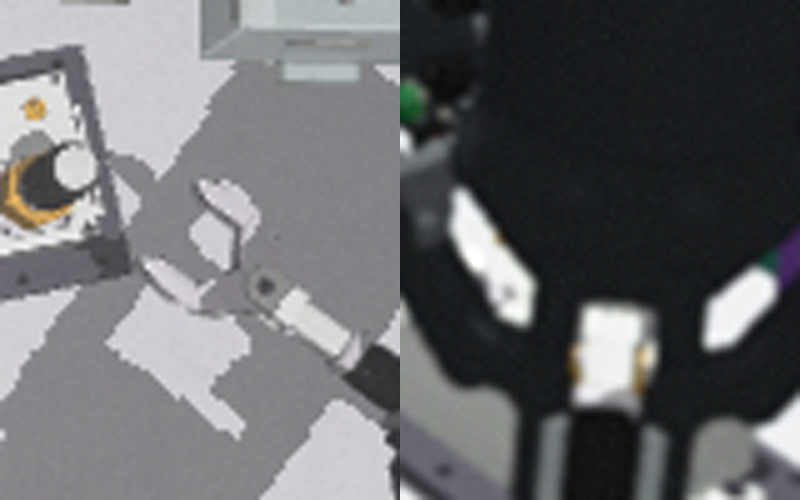

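In the top crop the jaw tips are at (195,183) and (145,262) and the hinge is at (265,287). They point at the nut and lie within about 2 mm of the kinematic prediction. The gripper blocks the side camera here. I'll descend to nut height and measure again.

Call:
play_rows(
  steps=[
    {"gripper": 0.0, "xyz": [2, 0, 10], "twist": [0, 0, 0]},
    {"gripper": 0.0, "xyz": [0, 0, 12], "twist": [0, 0, 0]},
    {"gripper": 0.0, "xyz": [0, 0, 12], "twist": [0, 0, 0]},
    {"gripper": 0.0, "xyz": [0, 0, 12], "twist": [0, 0, 0]},
    {"gripper": 0.0, "xyz": [0, 0, 12], "twist": [0, 0, 0]},
    {"gripper": 0.0, "xyz": [0, 0, 12], "twist": [0, 0, 0]},
    {"gripper": 0.0, "xyz": [0, 0, 6], "twist": [0, 0, 0]},
    {"gripper": 0.0, "xyz": [0, 0, 2.5], "twist": [0, 0, 0]},
  ],
)

```text
time: 10.3
tool_pos: [0.4968, -0.3005, 0.0598]
eef_rot: [-2.807, -1.403, 0.002]
contact_force: [0.0, 0.2, -5.8]
opening: 0.184
```

```bash
cat > look.py <<'E'
from h import *
import sys
k=sys.argv[1]; s,t,M=tool(); goto([.5954-.105*.602,-.1758-.105*.799,.0605],53)
p,d=snap('top'); cv2.imwrite(f'pics/top{k}.png',p[:,:,::-1]); np.save(f'pics/top{k}.npy',d)
J=t+M@[.105,0,-.006]; print('jaw pred',J,proj('top',J)); c=(428,150); 
cv2.imwrite(f'pics/z{k}.png',cv2.resize(p[c[1]:c[1]+60,c[0]:c[0]+75,::-1],None,fx=10,fy=10,interpolation=cv2.INTER_CUBIC))
E
python3 look.py 3; python3 - <<'E'
from h import *
d=np.load('pics/top3.npy'); P=cloud('top',d)
q=P[145:215,425:505].reshape(-1,3); s,t,M=tool(); l=(q-t)@M
m=(abs(l[:,2]+.011)<.005)&(l[:,0]>.05)&(l[:,0]<.13)&(abs(l[:,1])<.03)
print('head pts z',np.percentile(q[m][:,2],[10,50,90]))
b=(l[:,0]>.045)&(l[:,0]<.075)&(abs(l[:,1])<.012)&(q[:,2]>.06); print('bar lateral mean',l[b][:,1].mean(),b.sum(),np.median(q[b][:,2]))
E
```

```text
t 10.3 tcp [ 496.8 -300.5   59.8] az 53.13 tilt z [-0.003  0.002 -1.   ] F [ 0.   0.2 -5.8] T [-0.09  0.07  0.03] open 0.184
shift tool mm [53.9  3.9 -0.8] then twist z 0.002
jaw pred [ 0.55977831 -0.21648254  0.06576432] [458.47958272 196.8670207 ]
head pts z [0.06832882 0.07074304 0.07364946]
bar lateral mean -0.000506848851448521 100 0.07111635669228222
```

View pics/z3.png

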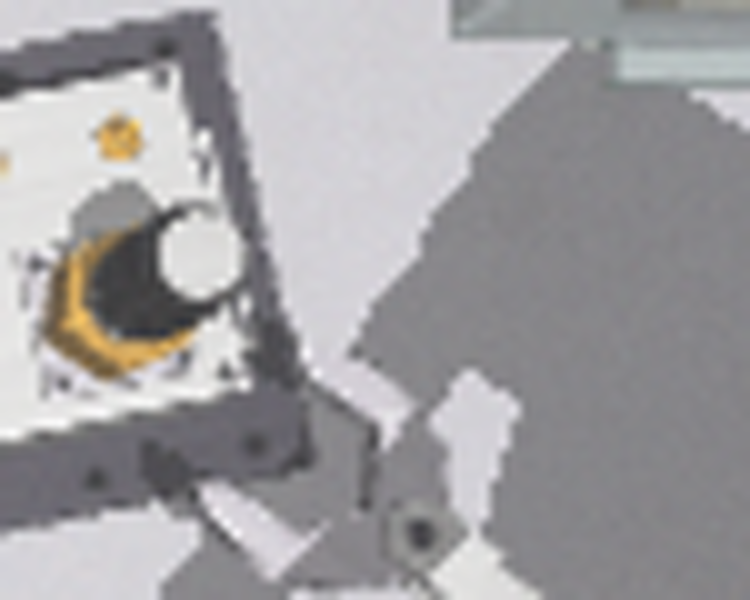

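```bash
cat > head.py <<'E'
from h import *
import sys
d=np.load(f'pics/top{sys.argv[1]}.npy'); P=cloud('top',d); s,t,M=tool()
q=P[140:240,420:520].reshape(-1,3); l=(q-t)@M; m=(q[:,2]>.06)&(q[:,2]<.082)
# recast each masked pixel to z=.072 plane so that depth noise drops out
l=l[m]; qq=q[m]; o=cam('top')[3]; k=(.072-o[2])/(qq[:,2]-o[2]); w=o+(qq-o)*k[:,None]; l=(w-t)@M
for x in np.arange(.036,.134,.004):
    y=l[(l[:,0]>=x)&(l[:,0]<x+.004)&(abs(l[:,1])<.032)][:,1]*1e3
    if len(y): print(f'{1e3*x:.0f}: n{len(y)} {y.min():.1f}..{y.max():.1f} mean {y.mean():.2f}',end='  | ')
print()
E
python3 head.py 3; python3 - <<'E'
import sys; sys.argv=['',3]
from h import *
# filter box + plate from depth image, same camera
d=np.load('pics/top0.npy'); P=cloud('top',d)
q=P[150:215,430:460].reshape(-1,3)
for z0,z1 in ((.08,.135),):
    m=(q[:,2]>z0)&(q[:,2]<z1); print('body pts',m.sum(),np.round(q[m].mean(0),4))
m=(q[:,2]>.122)&(q[:,2]<.135); w=q[m]; print('cap pts',m.sum(),np.round(w.mean(0),4),np.round(w.min(0),4),np.round(w.max(0),4))
E
```

```text
36: n18 -9.8..8.3 mean -0.86  | 40: n17 -10.5..5.9 mean -2.41  | 44: n11 -7.1..5.1 mean -0.42  | 48: n13 -7.9..5.6 mean -1.38  | 52: n13 -7.4..4.8 mean -1.40  | 56: n14 -8.2..5.8 mean -0.82  | 60: n13 -8.9..4.5 mean -2.41  | 64: n16 -8.5..6.7 mean -0.90  | 68: n17 -9.2..7.7 mean -0.30  | 72: n14 -8.3..6.9 mean -0.54  | 76: n18 -9.5..9.1 mean -0.81  | 80: n25 -14.4..14.2 mean 0.71  | 84: n31 -16.9..16.4 mean -0.83  | 88: n37 -20.6..19.9 mean -0.32  | 92: n39 -23.0..20.8 mean -0.69  | 96: n29 -23.8..23.0 mean 0.26  | 100: n23 -25.0..23.5 mean -0.49  | 104: n21 -24.6..22.7 mean -1.45  | 108: n22 -25.3..23.2 mean -1.11  | 112: n20 -24.4..22.5 mean -1.38  | 116: n18 -23.9..21.2 mean -0.96  | 120: n12 -23.4..20.5 mean -1.13  | 124: n3 -21.3..18.0 mean -7.19  | 
body pts 163 [ 0.5939 -0.1735  0.1159]
cap pts 78 [ 0.5956 -0.1764  0.1266] [ 0.5845 -0.1866  0.1221] [ 0.6065 -0.1665  0.132 ]
```

Recast onto the wrench's own plane, the depth mask puts the wrench axis parallel to the tool and 0.9 mm to its −y side. The nut is then +5.2 mm in y and about 52 mm ahead. I'll centre the jaw laterally first and stay short of the nut.

Call:
play_rows(
  steps=[
    {"gripper": 0.0, "xyz": [0, 2.5, -1], "twist": [0, 0, 0]},
    {"gripper": 0.0, "xyz": [0, 2.7, 0], "twist": [0, 0, 0]},
    {"gripper": 0.0, "xyz": [5, 0, 0], "twist": [0, 0, 0]},
    {"gripper": 0.0, "xyz": [5, 0, 0], "twist": [0, 0, 0]},
    {"gripper": 0.0, "xyz": [3, 0, 0], "twist": [0, 0, 0]},
    {"gripper": 0.0, "xyz": [0, 0, 0], "twist": [0, 0, 0]},
    {"gripper": 0.0, "xyz": [0, 0, 0], "twist": [0, 0, 0]},
    {"gripper": 0.0, "xyz": [0, 0, 0], "twist": [0, 0, 0]},
  ],
)

```text
time: 11.02
tool_pos: [0.5096, -0.2941, 0.063]
eef_rot: [-2.81, -1.405, 0.0]
contact_force: [-0.5, -0.3, -5.7]
opening: 0.184
```

```bash
cat > rel.py <<'E'
from h import *
s,t,M=tool(); goto([.5,-.3,.061],53)
N=np.array([.5955,-.1760,.067]); l=M.T@(N-t)*1e3; print('nut in tool',np.round(l,1),' -> advance',round(l[0]-107,1),' lateral',round(l[1]+.9,1))
F=M.T@s['contact_force']; print('F tool',np.round(F,1),'T tool',np.round(M.T@s['wrist_torque'],2))
E
python3 look.py 4 >/dev/null; python3 head.py 4; python3 rel.py
```

```text
36: n16 -7.6..8.8 mean 0.97  | 40: n16 -8.8..9.3 mean -0.01  | 44: n14 -6.6..7.3 mean -0.03  | 48: n13 -5.7..6.6 mean 0.55  | 52: n13 -6.9..7.0 mean -0.45  | 56: n14 -7.2..6.3 mean -0.11  | 60: n14 -6.7..6.8 mean 0.03  | 64: n16 -7.9..9.0 mean 0.29  | 68: n16 -8.2..8.2 mean -0.08  | 72: n16 -7.7..8.7 mean 0.47  | 76: n19 -9.0..9.6 mean 0.44  | 80: n25 -11.0..14.8 mean 1.59  | 84: n35 -17.6..19.9 mean 1.05  | 88: n37 -20.1..20.4 mean 0.60  | 92: n40 -21.3..22.6 mean 0.62  | 96: n29 -23.3..23.5 mean 1.21  | 100: n21 -24.1..24.0 mean 0.84  | 104: n21 -23.6..24.5 mean -0.61  | 108: n21 -23.1..25.0 mean 3.26  | 112: n20 -22.6..24.2 mean 0.09  | 116: n18 -21.7..22.2 mean 0.49  | 120: n12 -21.2..21.0 mean 0.05  | 128: n2 -2.9..0.1 mean -1.40  | 132: n7 -10.0..-1.2 mean -6.39  | 
t 11.07 tcp [ 509.5 -294.2   63. ] az 53.11 tilt z [-0. -0. -1.] F [-0.6 -0.2 -5.8] T [-0.1   0.08  0.02] open 0.184
shift tool mm [-10.4  -4.1   2. ] then twist z 0.002
nut in tool [146.1  -2.2  -4. ]  -> advance 39.1  lateral -1.3
F tool [-0.5 -0.4  5.8] T tool [ 0.   -0.13 -0.02]
```

Call:
play_rows(
  steps=[
    {"gripper": 0.0, "xyz": [0, -2.4, 2], "twist": [0, 0, 0]},
    {"gripper": 0.0, "xyz": [4, 0, 0], "twist": [0, 0, 0]},
    {"gripper": 0.0, "xyz": [4, 0, 0], "twist": [0, 0, 0]},
    {"gripper": 0.0, "xyz": [0, 0, 0], "twist": [0, 0, 0]},
    {"gripper": 0.0, "xyz": [0, 0, 0], "twist": [0, 0, 0]},
    {"gripper": 0.0, "xyz": [0, 0, 0], "twist": [0, 0, 0]},
    {"gripper": 0.0, "xyz": [0, 0, 0], "twist": [0, 0, 0]},
    {"gripper": 0.0, "xyz": [0, 0, 0], "twist": [0, 0, 0]},
  ],
)

```text
time: 11.73
tool_pos: [0.5125, -0.2864, 0.061]
eef_rot: [2.81, 1.404, 0.0]
contact_force: [-0.3, -0.5, -4.7]
opening: 0.179
```

```bash
python3 look.py 5 >/dev/null; python3 head.py 5; python3 rel.py; python3 - <<'E'
from h import *
d=np.load('pics/top5.npy'); P=cloud('top',d); s,t,M=tool(); q=P[140:240,420:520].reshape(-1,3); l=(q-t)@M
for a,b in ((.045,.075),(.085,.12)):
    m=(q[:,2]>.06)&(q[:,2]<.082)&(l[:,0]>a)&(l[:,0]<b)&(abs(l[:,1])<.025); print('top z',a,np.mean(q[m][:,2]))
for n in ('top0','top5'):
    P=cloud('top',np.load(f'pics/{n}.npy')); print('box top z',np.median(P[181:188,420:428,2]))
E
```

```text
36: n16 -8.5..7.9 mean 0.00  | 40: n18 -9.8..8.3 mean -0.99  | 44: n13 -7.1..6.4 mean -0.50  | 48: n13 -6.6..5.6 mean -0.42  | 52: n12 -7.4..6.1 mean -0.88  | 56: n14 -6.9..6.6 mean -0.03  | 60: n14 -7.7..5.8 mean -0.94  | 64: n15 -8.4..8.0 mean -0.14  | 68: n17 -9.2..8.5 mean -0.50  | 72: n16 -8.7..7.7 mean -0.51  | 76: n18 -9.5..8.7 mean -0.01  | 80: n25 -12.0..13.8 mean 0.61  | 84: n34 -18.6..18.9 mean 0.55  | 88: n36 -19.8..19.4 mean 0.19  | 92: n38 -21.8..21.6 mean 0.70  | 96: n28 -23.1..22.6 mean 0.52  | 100: n21 -23.8..23.0 mean 0.42  | 104: n21 -24.6..23.5 mean -1.60  | 108: n21 -24.1..24.0 mean 1.04  | 112: n20 -23.6..23.2 mean -0.90  | 116: n18 -22.7..22.5 mean -0.11  | 120: n8 -22.2..2.3 mean -14.13  | 124: n5 -6.1..1.1 mean -2.96  | 128: n9 -14.4..-4.3 mean -9.35  | 132: n9 -15.7..-6.3 mean -10.40  | 
t 11.78 tcp [ 512.5 -286.5   61. ] az 53.09 tilt z [ 0. -0. -1.] F [-0.5  1.1 -5.6] T [-0.1   0.09  0.04] open 0.185
shift tool mm [-18.3  -1.9   0. ] then twist z 0.002
nut in tool [138.2   0.   -6. ]  -> advance 31.2  lateral 0.9
F tool [ 0.6 -1.   5.6] T tool [ 0.01 -0.13 -0.04]
top z 0.045 0.07174265075517763
top z 0.085 0.07123910519421042
box top z nan
box top z 0.053799207326116705
```

View pics/z5.png

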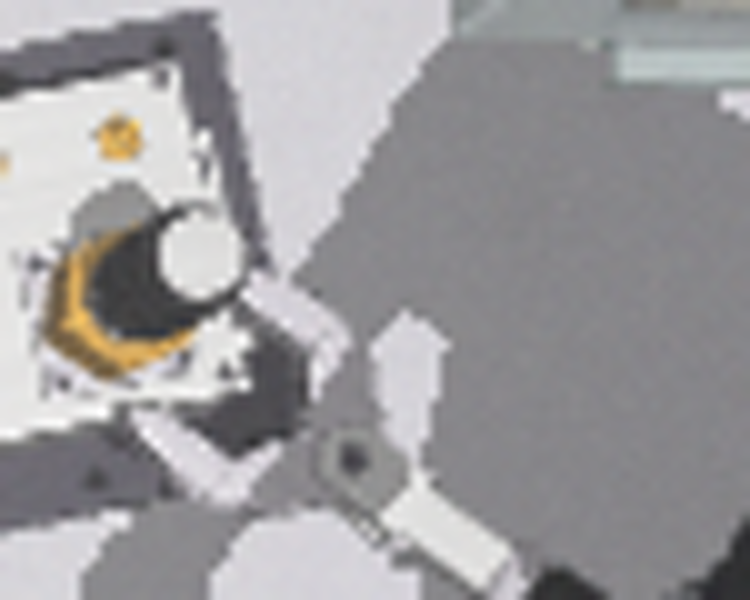

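The crop shows the prong tips at about (135,415) and (250,280), with the nut centred between them at about (117,297) to within 1 mm. The head's mid-height is 66 mm. I'll slide on slowly and watch the force.

Call:
play_rows(
  steps=[
    {"gripper": 0.0, "xyz": [2, 0, -0.5], "twist": [0, 0, 0]},
    {"gripper": 0.0, "xyz": [2, 0, 0], "twist": [0, 0, 0]},
    {"gripper": 0.0, "xyz": [2, 0, 0], "twist": [0, 0, 0]},
    {"gripper": 0.0, "xyz": [2, 0, 0], "twist": [0, 0, 0]},
    {"gripper": 0.0, "xyz": [2, 0, 0], "twist": [0, 0, 0]},
    {"gripper": 0.0, "xyz": [1, 0, 0], "twist": [0, 0, 0]},
    {"gripper": 0.0, "xyz": [0, 0, 0], "twist": [0, 0, 0]},
    {"gripper": 0.0, "xyz": [0, 0, 0], "twist": [0, 0, 0]},
  ],
)

```text
time: 12.45
tool_pos: [0.5192, -0.2775, 0.0615]
eef_rot: [-2.81, -1.405, 0.0]
contact_force: [-0.1, 0.5, -5.2]
opening: 0.178
```

```bash
python3 rel.py; python3 look.py 6 >/dev/null; python3 head.py 6|tr '|' '\n'|sed -n 3,20p
```

```text
t 12.45 tcp [ 519.2 -277.5   61.5] az 53.12 tilt z [-0. -0. -1.] F [-0.1  0.5 -5.2] T [-0.07  0.01 -0.03] open 0.178
shift tool mm [-29.5  -1.8   0.5] then twist z 0.002
nut in tool [127.    0.2  -5.5]  -> advance 20.0  lateral 1.1
F tool [ 0.4 -0.4  5.2] T tool [-0.03 -0.06  0.03]
 44: n14 -6.8..6.6 mean -0.25  
 48: n11 -6.4..5.9 mean 0.01  
 52: n14 -7.1..6.4 mean -0.37  
 56: n13 -6.6..6.8 mean 0.22  
 60: n14 -7.4..6.6 mean -0.34  
 64: n15 -6.9..8.3 mean 0.25  
 68: n16 -7.7..8.8 mean 0.75  
 72: n16 -8.4..8.5 mean -0.10  
 76: n19 -9.2..10.7 mean 0.22  
 80: n27 -12.9..15.8 mean 1.27  
 84: n31 -18.3..18.0 mean -0.36  
 88: n38 -20.8..20.2 mean -0.43  
 92: n39 -21.5..22.4 mean 0.86  
 96: n26 -22.8..22.9 mean 1.46  
 100: n22 -23.5..23.4 mean 1.20  
 104: n22 -24.3..24.3 mean 1.76  
 108: n13 -23.8..23.1 mean -11.72  
 112: n15 -22.9..2.4 mean -12.53
```

Call:
play_rows(
  steps=[
    {"gripper": 0.0, "xyz": [1.5, 0, 0], "twist": [0, 0, 0]},
    {"gripper": 0.0, "xyz": [1.5, 0, 0], "twist": [0, 0, 0]},
    {"gripper": 0.0, "xyz": [1.5, 0, 0], "twist": [0, 0, 0]},
    {"gripper": 0.0, "xyz": [1.5, 0, 0], "twist": [0, 0, 0]},
    {"gripper": 0.0, "xyz": [1.5, 0, 0], "twist": [0, 0, 0]},
    {"gripper": 0.0, "xyz": [1.5, 0, 0], "twist": [0, 0, 0]},
    {"gripper": 0.0, "xyz": [0, 0, 0], "twist": [0, 0, 0]},
    {"gripper": 0.0, "xyz": [0, 0, 0], "twist": [0, 0, 0]},
  ],
)

```text
time: 13.17
tool_pos: [0.5246, -0.2703, 0.0615]
eef_rot: [-2.81, -1.405, 0.0]
contact_force: [-0.3, -0.9, -5.6]
opening: 0.181
```

```bash
python3 rel.py
```

```text
t 13.17 tcp [ 524.6 -270.3   61.5] az 53.11 tilt z [-0.  0. -1.] F [-0.3 -0.9 -5.6] T [-0.05  0.05  0.  ] open 0.181
shift tool mm [-38.5  -1.8   0.5] then twist z 0.002
nut in tool [ 1.18e+02  1.00e-01 -5.50e+00]  -> advance 11.0  lateral 1.0
F tool [-0.8  0.3  5.6] T tool [ 0.01 -0.08 -0.  ]
```

Call:
play_rows(
  steps=[
    {"gripper": 0.0, "xyz": [1, 0, 0], "twist": [0, 0, 0]},
    {"gripper": 0.0, "xyz": [1, 0, 0], "twist": [0, 0, 0]},
    {"gripper": 0.0, "xyz": [1, 0, 0], "twist": [0, 0, 0]},
    {"gripper": 0.0, "xyz": [1, 0, 0], "twist": [0, 0, 0]},
    {"gripper": 0.0, "xyz": [1, 0, 0], "twist": [0, 0, 0]},
    {"gripper": 0.0, "xyz": [1, 0, 0], "twist": [0, 0, 0]},
    {"gripper": 0.0, "xyz": [0, 0, 0], "twist": [0, 0, 0]},
    {"gripper": 0.0, "xyz": [0, 0, 0], "twist": [0, 0, 0]},
  ],
)

```text
time: 13.83
tool_pos: [0.5282, -0.2655, 0.0615]
eef_rot: [-2.81, -1.404, -0.0]
contact_force: [0.2, -0.2, -5.0]
opening: 0.181
```

```bash
python3 rel.py
```

```text
t 13.83 tcp [ 528.2 -265.5   61.5] az 53.11 tilt z [ 0.  0. -1.] F [ 0.2 -0.2 -5. ] T [-0.12  0.09 -0.03] open 0.181
shift tool mm [-44.5  -1.8   0.5] then twist z 0.002
nut in tool [ 1.12e+02  1.00e-01 -5.50e+00]  -> advance 5.0  lateral 1.0
F tool [-0.1  0.2  5. ] T tool [-0.   -0.15  0.03]
```

Call:
play_rows(
  steps=[
    {"gripper": 0.0, "xyz": [1, 0, 0], "twist": [0, 0, 0]},
    {"gripper": 0.0, "xyz": [1, 0, 0], "twist": [0, 0, 0]},
    {"gripper": 0.0, "xyz": [1, 0, 0], "twist": [0, 0, 0]},
    {"gripper": 0.0, "xyz": [1, 0, 0], "twist": [0, 0, 0]},
    {"gripper": 0.0, "xyz": [1, 0, 0], "twist": [0, 0, 0]},
    {"gripper": 0.0, "xyz": [0.5, 0, 0], "twist": [0, 0, 0]},
    {"gripper": 0.0, "xyz": [0, 0, 0], "twist": [0, 0, 0]},
    {"gripper": 0.0, "xyz": [0, 0, 0], "twist": [0, 0, 0]},
  ],
)

```text
time: 14.5
tool_pos: [0.5305, -0.2624, 0.0615]
eef_rot: [2.81, 1.403, -0.004]
contact_force: [-2.7, -4.0, -4.1]
opening: 0.184
```

```bash
python3 rel.py
```

```text
t 14.5 tcp [ 530.5 -262.4   61.5] az 53.08 tilt z [-0.002 -0.002 -1.   ] F [-2.7 -4.  -4.1] T [-0.65  0.56  0.06] open 0.184
shift tool mm [-48.4  -1.8   0.7] then twist z 0.001
nut in tool [ 1.081e+02  1.000e-01 -5.800e+00]  -> advance 1.1  lateral 1.0
F tool [-4.8  0.3  4.1] T tool [ 0.05 -0.86 -0.06]
```

Contact came 108 mm ahead of the TCP, where the jaw bottom should be (106–108 mm), with about 5 N of axial force. The jaw is home. I'll ease the push slightly and start turning clockwise about the nut.

Call:
play_rows(
  steps=[
    {"gripper": 0.0, "xyz": [-0.8, 0, 0], "twist": [0, 0, 0]},
    {"gripper": 0.0, "xyz": [0, -2.16, 0], "twist": [0, 0, 0.02]},
    {"gripper": 0.0, "xyz": [0, -2.16, 0], "twist": [0, 0, 0.02]},
    {"gripper": 0.0, "xyz": [0, -2.16, 0], "twist": [0, 0, 0.02]},
    {"gripper": 0.0, "xyz": [0, -2.16, 0], "twist": [0, 0, 0.02]},
    {"gripper": 0.0, "xyz": [0, -2.16, 0], "twist": [0, 0, 0.02]},
    {"gripper": 0.0, "xyz": [0.1, 0, 0], "twist": [0, 0, 0]},
    {"gripper": 0.0, "xyz": [0, 0, 0], "twist": [0, 0, 0]},
  ],
)

```text
time: 15.17
tool_pos: [0.5218, -0.2559, 0.0616]
eef_rot: [2.877, 1.259, -0.003]
contact_force: [-3.0, -5.6, -5.0]
opening: 0.183
```

```bash
cat >> rel.py <<'E'
f=(M.T@s['contact_force']); m=(M.T@s['wrist_torque']); print('moment about nut (tool z): ',round(m[2]-l[0]/1e3*f[1],3),' turned cw from 53.1:',round(np.radians(53.1-np.degrees(np.arctan2(M[1,0],M[0,0]))),3))
E
python3 rel.py
```

```text
t 15.17 tcp [ 521.8 -255.9   61.6] az 47.29 tilt z [-0.001 -0.002 -1.   ] F [-3.  -5.6 -5. ] T [-0.9   0.63 -0.04] open 0.183
shift tool mm [-47.2  13.9   0.7] then twist z -0.1
nut in tool [ 1.087e+02 -1.000e-01 -5.700e+00]  -> advance 1.7  lateral 0.8
F tool [-6.2  1.6  5.1] T tool [-0.15 -1.09  0.04]
moment about nut (tool z):  -0.134  turned cw from 53.1: 0.101
```

Call:
play_rows(
  steps=[
    {"gripper": 0.0, "xyz": [-0.8, -2.16, 0], "twist": [0, 0, 0.02]},
    {"gripper": 0.0, "xyz": [0, -2.16, 0], "twist": [0, 0, 0.02]},
    {"gripper": 0.0, "xyz": [0, -2.16, 0], "twist": [0, 0, 0.02]},
    {"gripper": 0.0, "xyz": [0, -2.16, 0], "twist": [0, 0, 0.02]},
    {"gripper": 0.0, "xyz": [0, -2.16, 0], "twist": [0, 0, 0.02]},
    {"gripper": 0.0, "xyz": [0, 0, 0], "twist": [0, 0, 0]},
    {"gripper": 0.0, "xyz": [0, 0, 0], "twist": [0, 0, 0]},
    {"gripper": 0.0, "xyz": [0, 0, 0], "twist": [0, 0, 0]},
  ],
)

```text
time: 15.83
tool_pos: [0.5142, -0.2486, 0.0616]
eef_rot: [2.935, 1.114, -0.001]
contact_force: [-1.6, -5.1, -6.3]
opening: 0.186
```

```bash
python3 rel.py
```

```text
t 15.83 tcp [ 514.2 -248.6   61.6] az 41.57 tilt z [ 0.    -0.002 -1.   ] F [-1.6 -5.1 -6.3] T [-0.98  0.5   0.03] open 0.186
shift tool mm [-44.7  29.    0.7] then twist z -0.199
nut in tool [109.   -0.4  -5.5]  -> advance 2.0  lateral 0.5
F tool [-4.6  2.8  6.3] T tool [-0.4  -1.03 -0.03]
moment about nut (tool z):  -0.337  turned cw from 53.1: 0.201
```

Call:
play_rows(
  steps=[
    {"gripper": 0.0, "xyz": [0, -2.16, 0], "twist": [0, 0, 0.02]},
    {"gripper": 0.0, "xyz": [0, -2.16, 0], "twist": [0, 0, 0.02]},
    {"gripper": 0.0, "xyz": [0, -2.16, 0], "twist": [0, 0, 0.02]},
    {"gripper": 0.0, "xyz": [0, -2.16, 0], "twist": [0, 0, 0.02]},
    {"gripper": 0.0, "xyz": [0, 0, 0], "twist": [0, 0, 0]},
    {"gripper": 0.0, "xyz": [0, 0, 0], "twist": [0, 0, 0]},
    {"gripper": 0.0, "xyz": [0, 0, 0], "twist": [0, 0, 0]},
    {"gripper": 0.0, "xyz": [0, 0, 0], "twist": [0, 0, 0]},
  ],
)

```text
time: 16.5
tool_pos: [0.5088, -0.242, 0.0617]
eef_rot: [2.977, 0.996, -0.001]
contact_force: [-1.1, -5.2, -4.9]
opening: 0.184
```

```bash
python3 rel.py; python3 look.py 7 >/dev/null; python3 head.py 7|tr '|' '\n'|sed -n 2,20p
```

```text
t 16.5 tcp [ 508.8 -242.    61.7] az 36.99 tilt z [ 0.    -0.002 -1.   ] F [-1.1 -5.2 -4.9] T [-1.    0.39  0.05] open 0.184
shift tool mm [-41.9  41.    0.8] then twist z -0.279
nut in tool [109.   -0.6  -5.4]  -> advance 2.0  lateral 0.3
F tool [-4.   3.5  4.9] T tool [-0.56 -0.91 -0.05]
moment about nut (tool z):  -0.429  turned cw from 53.1: 0.281
 40: n16 -8.6..7.8 mean -0.59  
 44: n13 -7.7..5.8 mean -0.22  
 48: n12 -6.7..5.1 mean -1.19  
 52: n15 -7.4..6.4 mean -0.59  
 56: n13 -7.8..5.7 mean -0.86  
 60: n14 -8.5..5.3 mean -1.83  
 64: n16 -8.8..7.9 mean 0.27  
 68: n16 -9.2..7.2 mean -0.97  
 72: n18 -9.5..8.6 mean -0.26  
 76: n18 -11.9..9.2 mean -0.93  
 80: n27 -13.9..14.7 mean -0.26  
 84: n33 -18.9..17.4 mean 0.33  
 88: n38 -20.5..20.0 mean -0.14  
 92: n37 -22.5..20.9 mean -1.80  
 96: n25 -23.2..22.2 mean -10.02  
 100: n19 -25.2..-3.8 mean -14.86  
 104: n16 -24.3..-7.5 mean -16.44  
 108: n16 -24.6..-6.5 mean -14.58  
 112: n17 -23.7..-5.6 mean -15.03
```

Call:
play_rows(
  steps=[
    {"gripper": 0.0, "xyz": [0, -2.16, 0], "twist": [0, 0, 0.02]},
    {"gripper": 0.0, "xyz": [0, -2.16, 0], "twist": [0, 0, 0.02]},
    {"gripper": 0.0, "xyz": [0, -2.16, 0], "twist": [0, 0, 0.02]},
    {"gripper": 0.0, "xyz": [0, -2.16, 0], "twist": [0, 0, 0.02]},
    {"gripper": 0.0, "xyz": [0, 0, 0], "twist": [0, 0, 0]},
    {"gripper": 0.0, "xyz": [0, 0, 0], "twist": [0, 0, 0]},
    {"gripper": 0.0, "xyz": [0, 0, 0], "twist": [0, 0, 0]},
    {"gripper": 0.0, "xyz": [0, 0, 0], "twist": [0, 0, 0]},
  ],
)

```text
time: 17.22
tool_pos: [0.5039, -0.235, 0.0617]
eef_rot: [3.015, 0.876, -0.0]
contact_force: [-2.0, -6.5, -5.4]
opening: 0.177
```

```bash
python3 rel.py
```

```text
t 17.22 tcp [ 503.9 -235.    61.7] az 32.41 tilt z [ 0.    -0.002 -1.   ] F [-2.  -6.5 -5.4] T [-1.    0.42  0.07] open 0.177
shift tool mm [-38.1  52.8   0.8] then twist z -0.359
nut in tool [109.   -0.7  -5.4]  -> advance 2.0  lateral 0.2
F tool [-5.1  4.4  5.5] T tool [-0.61 -0.89 -0.07]
moment about nut (tool z):  -0.558  turned cw from 53.1: 0.361
```

Call:
play_rows(
  steps=[
    {"gripper": 0.0, "xyz": [0, -1.4, 0], "twist": [0, 0, 0.015]},
    {"gripper": 0.0, "xyz": [0, -1.4, 0], "twist": [0, 0, 0.015]},
    {"gripper": 0.0, "xyz": [0, -1.4, 0], "twist": [0, 0, 0.015]},
    {"gripper": 0.0, "xyz": [0, 0, 0], "twist": [0, 0, 0]},
    {"gripper": 0.0, "xyz": [0, 0, 0], "twist": [0, 0, 0]},
    {"gripper": 0.0, "xyz": [0, 0, 0], "twist": [0, 0, 0]},
    {"gripper": 0.0, "xyz": [0, 0, 0], "twist": [0, 0, 0]},
    {"gripper": 0.0, "xyz": [0, 0, 0], "twist": [0, 0, 0]},
  ],
)

```text
time: 17.88
tool_pos: [0.5016, -0.2314, 0.0617]
eef_rot: [3.034, 0.808, -0.0]
contact_force: [-1.8, -5.6, -5.7]
opening: 0.18
```

```bash
cat > fold.py <<'E'
from h import *
import sys
s,t,M=tool(); p,d=snap('top'); k=sys.argv[1]; cv2.imwrite(f'pics/top{k}.png',p[:,:,::-1]); P=cloud('top',d)
q=P[140:240,400:520].reshape(-1,3); m=(q[:,2]>.06)&(q[:,2]<.079); q=q[m]; o=cam('top')[3]; kk=(.072-o[2])/(q[:,2]-o[2]); l=((o+(q-o)*kk[:,None])-t)@M*1e3
c=[]
for x in np.arange(40,106,3):
    y=l[(l[:,0]>=x)&(l[:,0]<x+3)&(abs(l[:,1])<32)][:,1]
    if len(y)>3: c.append((x+1.5,(y.min()+y.max())/2))
c=np.array(c); a=c[c[:,0]<76]; b=c[(c[:,0]>80)&(c[:,0]<94)]
pa=np.polyfit(*a.T,1); pb=np.polyfit(*b.T,1)
print('bar slope',round(pa[0],3),'lat at pin',round(np.polyval(pa,81),2),'| head mids',np.round(b[:,1],1),'mids 95-106',np.round(c[c[:,0]>94][:,1],1))
E
python3 rel.py; python3 fold.py 8
```

```text
t 17.88 tcp [ 501.6 -231.4   61.7] az 29.84 tilt z [ 0.    -0.002 -1.   ] F [-1.8 -5.6 -5.7] T [-0.95  0.37  0.13] open 0.18
shift tool mm [-35.5  58.7   0.8] then twist z -0.404
nut in tool [109.   -1.3  -5.4]  -> advance 2.0  lateral -0.4
F tool [-4.3  4.   5.8] T tool [-0.64 -0.79 -0.13]
moment about nut (tool z):  -0.559  turned cw from 53.1: 0.406
bar slope 0.02 lat at pin -0.46 | head mids [-1.2 -1.  -1.1 -0.9 -1.1] mids 95-106 [ -1.5  -0.7 -15.2 -16.8]
```

Call:
play_rows(
  steps=[
    {"gripper": 0.0, "xyz": [0, -1.5, 0], "twist": [0, 0, 0.015]},
    {"gripper": 0.0, "xyz": [0, -1.5, 0], "twist": [0, 0, 0.015]},
    {"gripper": 0.0, "xyz": [0, -1.5, 0], "twist": [0, 0, 0.015]},
    {"gripper": 0.0, "xyz": [0, 0, 0], "twist": [0, 0, 0]},
    {"gripper": 0.0, "xyz": [0, 0, 0], "twist": [0, 0, 0]},
    {"gripper": 0.0, "xyz": [0, 0, 0], "twist": [0, 0, 0]},
    {"gripper": 0.0, "xyz": [0, 0, 0], "twist": [0, 0, 0]},
    {"gripper": 0.0, "xyz": [0, 0, 0], "twist": [0, 0, 0]},
  ],
)

```text
time: 18.6
tool_pos: [0.4997, -0.2279, 0.0618]
eef_rot: [3.05, 0.739, 0.001]
contact_force: [-1.6, -6.4, -6.4]
opening: 0.182
```

```bash
python3 rel.py; python3 fold.py 9
```

```text
t 18.6 tcp [ 499.7 -227.9   61.8] az 27.23 tilt z [ 0.001 -0.003 -1.   ] F [-1.6 -6.4 -6.4] T [-1.14  0.33 -0.06] open 0.182
shift tool mm [-32.7  64.2   1. ] then twist z -0.45
nut in tool [108.9  -2.3  -5.3]  -> advance 1.9  lateral -1.4
F tool [-4.4  4.9  6.4] T tool [-0.86 -0.82  0.06]
moment about nut (tool z):  -0.476  turned cw from 53.1: 0.451
bar slope 0.0 lat at pin -0.56 | head mids [-0.9 -1.8 -1.2 -2.  -2.9] mids 95-106 [ -2.3  -1.7 -16.2 -17.1]
```

Call:
play_rows(
  steps=[
    {"gripper": 0.0, "xyz": [0, -1.2, 0], "twist": [0, 0, 0.015]},
    {"gripper": 0.0, "xyz": [0, -1.2, 0], "twist": [0, 0, 0.015]},
    {"gripper": 0.0, "xyz": [0, 0, 0], "twist": [0, 0, 0]},
    {"gripper": 0.0, "xyz": [0, 0, 0], "twist": [0, 0, 0]},
    {"gripper": 0.0, "xyz": [0, 0, 0], "twist": [0, 0, 0]},
    {"gripper": 0.0, "xyz": [0, 0, 0], "twist": [0, 0, 0]},
    {"gripper": 0.0, "xyz": [0, 0, 0], "twist": [0, 0, 0]},
    {"gripper": 0.0, "xyz": [0, 0, 0], "twist": [0, 0, 0]},
  ],
)

```text
time: 19.32
tool_pos: [0.4987, -0.2258, 0.0618]
eef_rot: [3.061, 0.693, 0.001]
contact_force: [-1.3, -6.3, -5.0]
opening: 0.183
```

```bash
python3 rel.py; python3 fold.py 10; python3 rel.py|tail -2; python3 - <<'E'
import cv2
p=cv2.imread('pics/top10.png'); cv2.imwrite('pics/z10.png',cv2.resize(p[160:225,420:490],None,fx=9,fy=9,interpolation=cv2.INTER_CUBIC))
E
```

```text
t 19.32 tcp [ 498.7 -225.8   61.8] az 25.5 tilt z [ 0.001 -0.003 -1.   ] F [-1.3 -6.3 -5. ] T [-1.17  0.3  -0.08] open 0.183
shift tool mm [-30.8  67.6   1. ] then twist z -0.48
nut in tool [108.8  -3.2  -5.2]  -> advance 1.8  lateral -2.3
F tool [-3.9  5.1  5. ] T tool [-0.92 -0.78  0.08]
moment about nut (tool z):  -0.474  turned cw from 53.1: 0.482
bar slope 0.004 lat at pin -0.47 | head mids [-1.9 -1.9 -2.8 -2.3 -3.3] mids 95-106 [ -2.8  -2.8  -2.8 -18.3]
F tool [-4.1  5.9  5.7] T tool [-0.87 -0.81  0.06]
moment about nut (tool z):  -0.586  turned cw from 53.1: 0.482
```

View pics/z10.png

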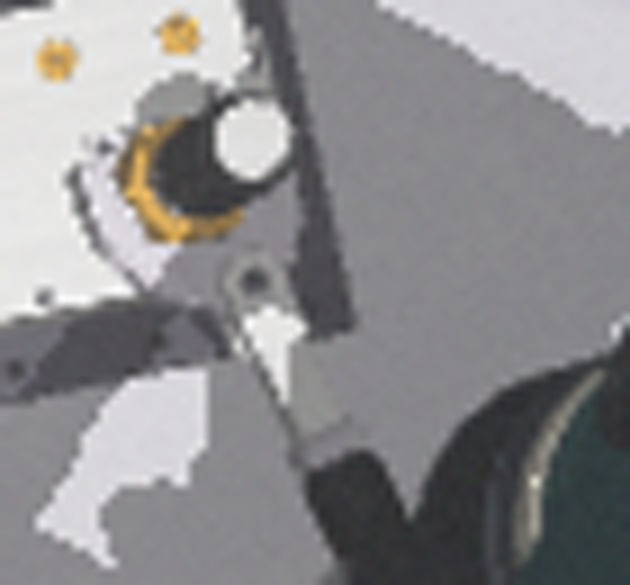

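```bash
python3 - <<'E'
from h import *
s,t,M=tool(); N=np.array([.5955,-.1760])
for n,(u,v) in {'pin10':(420+255/9-.5+.06,160+278/9-.5+.06)}.items():
    for z in (.070,.073,.077):
        p=plane('top',u,v,z)[:2]; print(n,z,p,'r',np.hypot(*(N-p)),'az pin->nut',azi(N-p),'pin in tool',M.T@(np.array([*p,z])-t)*1e3)
# pin centre by dark centroid in each picture for comparison
for k,(x0,y0,x1,y1) in {'5':(458,190,468,202),'8':(440,180,465,205),'9':(440,180,465,205),'10':(440,180,465,205)}.items():
    g=cv2.cvtColor(cv2.imread(f'pics/top{k}.png'),cv2.COLOR_BGR2GRAY).astype(float)
    if k=='10': print(g[186:196,440:456].astype(int))
F=[];T=[]
for i in range(12):
    manip.get_image('top'); s=manip.observe(); F.append(M.T@s['contact_force']); T.append(M.T@s['wrist_torque'])
F=np.mean(F,0);T=np.mean(T,0); print('mean F',F,'T',T,'nut moment',T[2]-.1088*F[1]+.0*F[0],'incl lateral',T[2]-.1088*F[1]-.0032*F[0])
E
```

```text
pin10 0.07 [ 0.57300094 -0.19335391] r 0.028414189568737206 az pin->nut 37.643614469842554 pin in tool [81.03680481  2.76715798 -8.17933079]
pin10 0.073 [ 0.57258634 -0.19248491] r 0.028227438981326458 az pin->nut 35.73259244360323 pin in tool [ 81.03627191   1.81384324 -11.18237038]
pin10 0.077 [ 0.57203354 -0.19132624] r 0.028027998071989683 az pin->nut 33.14905787403308 pin in tool [ 81.03556139   0.54275692 -15.18642316]
[[114  96 113 114  96 123 134 137 139 138 137 136 134  76  77  77]
 [144 136 139 136 139 137 136 127 123 137 137 136 121  79  78  81]
 [138 136 136 138 136 130 143 145 146 153 137 138 138  83  78  78]
 [135 136 139 138 126 127 148 147 127 148 146 123  96  80  77  75]
 [133 137 136 137 124 143 147  88  81 110 146 140  77  78  76  75]
 [139 136 138 138 122 158 128  83  77  93 147 148  94  78  75  76]
 [142 135 135 139 119 140 148 107 111 124 144 148 111  76  76  76]
 [132 157 137 134 137 116 148 145 148 147 145 147 146  74  70  72]
 [102  95  90 105 128 116 142 146 148 225 226 155 148  98  64  72]
 [108  83  77  84 108 108 124 224 226 228 230 225 225 154  75  77]]
mean F [-3.7704986   5.23920442  6.23916017] T [-0.90195687 -0.81262923  0.05920789] nut moment -0.5108175551577228 incl lateral -0.4987519596449546
```

The pin moment averages 0.365 N m, down from a peak of about 0.45. The nut is offset 2.7 mm from the handle axis, so the fold is roughly 0.1 rad. The wrench has given and is well short of 0.2 rad. I'll stop here and let it spring straight.

Call:
play_rows(
  steps=[
    {"gripper": 0.0, "xyz": [0, 1.7, 0], "twist": [0, 0, -0.02]},
    {"gripper": 0.0, "xyz": [0, 1.7, 0], "twist": [0, 0, -0.02]},
    {"gripper": 0.0, "xyz": [0, 1.7, 0], "twist": [0, 0, -0.02]},
    {"gripper": 0.0, "xyz": [0, 1.7, 0], "twist": [0, 0, -0.02]},
    {"gripper": 0.0, "xyz": [0, 1.7, 0], "twist": [0, 0, -0.02]},
    {"gripper": 0.0, "xyz": [0, 0, 0], "twist": [0, 0, 0]},
    {"gripper": 0.0, "xyz": [0, 0, 0], "twist": [0, 0, 0]},
    {"gripper": 0.0, "xyz": [0, 0, 0], "twist": [0, 0, 0]},
  ],
)

```text
time: 20.63
tool_pos: [0.5025, -0.2329, 0.0617]
eef_rot: [3.024, 0.845, 0.0]
contact_force: [-0.4, -5.2, -6.7]
opening: 0.184
```

```bash
cat > avg.py <<'E'
from h import *
s,t,M=tool(); F=[];T=[]
for i in range(6):
    manip.get_image('top'); s=manip.observe(); F.append(M.T@s['contact_force']); T.append(M.T@s['wrist_torque'])
print('avg F',np.round(np.mean(F,0),2),'T',np.round(np.mean(T,0),3),'nut mom',round(np.mean(T,0)[2]-.108*np.mean(F,0)[1],3))
E
python3 avg.py; python3 rel.py; python3 fold.py 11
```

```text
avg F [-3.94  3.85  5.92] T [-0.657 -0.851  0.079] nut mom -0.337
t 20.93 tcp [ 502.5 -232.9   61.7] az 31.24 tilt z [ 0.001 -0.002 -1.   ] F [-1.6 -6.2 -6. ] T [-1.03  0.4  -0.06] open 0.185
shift tool mm [-36.9  56.1   0.8] then twist z -0.38
nut in tool [109.   -0.4  -5.3]  -> advance 2.0  lateral 0.5
F tool [-4.6  4.4  6. ] T tool [-0.67 -0.87  0.06]
moment about nut (tool z):  -0.425  turned cw from 53.1: 0.382
bar slope -0.015 lat at pin -0.92 | head mids [-0.1 -0.7  0.1 -0.2 -0.3] mids 95-106 [ -0.4  -0.1 -14.5 -15.4]
```

Call:
play_rows(
  steps=[
    {"gripper": 0.0, "xyz": [-0.5, 2.16, 0], "twist": [0, 0, -0.02]},
    {"gripper": 0.0, "xyz": [-0.5, 2.16, 0], "twist": [0, 0, -0.02]},
    {"gripper": 0.0, "xyz": [0, 2.16, 0], "twist": [0, 0, -0.02]},
    {"gripper": 0.0, "xyz": [0, 2.16, 0], "twist": [0, 0, -0.02]},
    {"gripper": 0.0, "xyz": [0, 0, 0], "twist": [0, 0, 0]},
    {"gripper": 0.0, "xyz": [0, 0, 0], "twist": [0, 0, 0]},
    {"gripper": 0.0, "xyz": [0, 0, 0], "twist": [0, 0, 0]},
    {"gripper": 0.0, "xyz": [0, 0, 0], "twist": [0, 0, 0]},
  ],
)

```text
time: 21.65
tool_pos: [0.5067, -0.2398, 0.0616]
eef_rot: [2.988, 0.968, 0.001]
contact_force: [1.3, -3.6, -5.0]
opening: 0.188
```

```bash
python3 avg.py; python3 rel.py; python3 fold.py 12
```

```text
avg F [-0.56  3.49  5.75] T [-0.619 -0.281  0.362] nut mom -0.015
t 21.95 tcp [ 506.6 -239.8   61.6] az 35.91 tilt z [ 0.001 -0.    -1.   ] F [ 3.1 -3.1 -5.8] T [-0.64 -0.2  -0.35] open 0.182
shift tool mm [-40.7  44.9   0.6] then twist z -0.298
nut in tool [109.4   0.5  -5.3]  -> advance 2.4  lateral 1.4
F tool [0.6 4.3 5.8] T tool [-0.63 -0.22  0.34]
moment about nut (tool z):  -0.13  turned cw from 53.1: 0.3
bar slope 0.011 lat at pin -0.14 | head mids [-0.   0.4  0.7  0.3 -0.1] mids 95-106 [  0.9  -9.  -13.2 -15.3]
```

Call:
play_rows(
  steps=[
    {"gripper": 0.0, "xyz": [0, 1.1, 0], "twist": [0, 0, 0]},
    {"gripper": 0.0, "xyz": [0, 2.16, 0], "twist": [0, 0, -0.02]},
    {"gripper": 0.0, "xyz": [0, 2.16, 0], "twist": [0, 0, -0.02]},
    {"gripper": 0.0, "xyz": [0, 0, 0], "twist": [0, 0, 0]},
    {"gripper": 0.0, "xyz": [0, 0, 0], "twist": [0, 0, 0]},
    {"gripper": 0.0, "xyz": [0, 0, 0], "twist": [0, 0, 0]},
    {"gripper": 0.0, "xyz": [0, 0, 0], "twist": [0, 0, 0]},
    {"gripper": 0.0, "xyz": [0, 0, 0], "twist": [0, 0, 0]},
  ],
)

```text
time: 22.67
tool_pos: [0.5093, -0.2439, 0.0614]
eef_rot: [-2.968, -1.028, 0.0]
contact_force: [0.6, -0.7, -5.4]
opening: 0.183
```

```bash
python3 avg.py; python3 rel.py; python3 fold.py 13
```

```text
avg F [-0.08  0.29  5.29] T [-0.087 -0.148  0.047] nut mom 0.016
t 22.97 tcp [ 509.4 -243.9   61.4] az 38.22 tilt z [-0.     0.001 -1.   ] F [-1.4 -0.1 -5.4] T [-0.16  0.05 -0.03] open 0.183
shift tool mm [-42.   38.2   0.4] then twist z -0.258
nut in tool [ 1.097e+02 -1.000e-01 -5.600e+00]  -> advance 2.7  lateral 0.8
F tool [-1.2 -0.8  5.4] T tool [-0.1  -0.14  0.03]
moment about nut (tool z):  0.113  turned cw from 53.1: 0.26
bar slope 0.005 lat at pin -0.41 | head mids [ 0.6 -1.2  0.  -0.3  0.2] mids 95-106 [ -0.  -10.  -14.1 -15.9]
```

The wrench is straight again and unloaded, and the forces and moments are near zero. I'll slide it off.

Call:
play_rows(
  steps=[
    {"gripper": 0.0, "xyz": [-2, 0, 0], "twist": [0, 0, 0]},
    {"gripper": 0.0, "xyz": [-2, 0, 0], "twist": [0, 0, 0]},
    {"gripper": 0.0, "xyz": [-2, 0, 0], "twist": [0, 0, 0]},
    {"gripper": 0.0, "xyz": [-2, 0, 0], "twist": [0, 0, 0]},
    {"gripper": 0.0, "xyz": [-2, 0, 0], "twist": [0, 0, 0]},
    {"gripper": 0.0, "xyz": [-2, 0, 0], "twist": [0, 0, 0]},
    {"gripper": 0.0, "xyz": [0, 0, 0], "twist": [0, 0, 0]},
    {"gripper": 0.0, "xyz": [0, 0, 0], "twist": [0, 0, 0]},
  ],
)

```text
time: 23.68
tool_pos: [0.5, -0.2517, 0.0615]
eef_rot: [-2.969, -1.028, -0.0]
contact_force: [-0.4, 0.1, -6.1]
opening: 0.183
```

```bash
python3 avg.py; python3 rel.py
```

```text
avg F [0.12 0.09 5.37] T [-0.014 -0.097  0.005] nut mom -0.005
t 23.98 tcp [ 500.2 -251.5   61.5] az 38.21 tilt z [ 0.  0. -1.] F [ 0.2  0.7 -4.8] T [-0.1   0.06  0.02] open 0.184
shift tool mm [-30.1  38.    0.5] then twist z -0.258
nut in tool [121.6  -0.4  -5.5]  -> advance 14.6  lateral 0.5
F tool [ 0.6 -0.4  4.8] T tool [-0.04 -0.11 -0.02]
moment about nut (tool z):  0.031  turned cw from 53.1: 0.26
```

Call:
play_rows(
  steps=[
    {"gripper": 0.0, "xyz": [-4, 0, 0], "twist": [0, 0, 0]},
    {"gripper": 0.0, "xyz": [-5, 0, 0], "twist": [0, 0, 0]},
    {"gripper": 0.0, "xyz": [-6, 0, 0], "twist": [0, 0, 0]},
    {"gripper": 0.0, "xyz": [-7, 0, 0], "twist": [0, 0, 0]},
    {"gripper": 0.0, "xyz": [-7, 0, 0], "twist": [0, 0, 0]},
    {"gripper": 0.0, "xyz": [-7, 0, 0], "twist": [0, 0, 0]},
    {"gripper": 0.0, "xyz": [-6, 0, 0], "twist": [0, 0, 0]},
    {"gripper": 0.0, "xyz": [-3, 0, 0], "twist": [0, 0, 0]},
  ],
)

```text
time: 24.65
tool_pos: [0.4638, -0.2802, 0.0615]
eef_rot: [2.969, 1.027, -0.001]
contact_force: [0.3, 0.2, -4.6]
opening: 0.18
```

Call:
play_rows(
  steps=[
    {"gripper": 0.0, "xyz": [0, 0, -8], "twist": [0, 0, 0]},
    {"gripper": 0.0, "xyz": [0, 0, -14], "twist": [0, 0, 0]},
    {"gripper": 0.0, "xyz": [0, 0, -14], "twist": [0, 0, 0]},
    {"gripper": 0.0, "xyz": [0, 0, -14], "twist": [0, 0, 0]},
    {"gripper": 0.0, "xyz": [0, 0, -14], "twist": [0, 0, 0]},
    {"gripper": 0.0, "xyz": [0, 0, -14], "twist": [0, 0, 0]},
    {"gripper": 0.0, "xyz": [0, 0, -14], "twist": [0, 0, 0]},
    {"gripper": 0.0, "xyz": [0, 0, -8], "twist": [0, 0, 0]},
  ],
)

```text
time: 25.32
tool_pos: [0.4657, -0.2798, 0.1643]
eef_rot: [2.966, 1.028, 0.004]
contact_force: [-0.3, -0.4, -4.3]
opening: 0.179
```

```bash
python3 - <<'E'
from h import *
goto([.4525,.3701,.16],11.85)
E
```

```text
t 25.32 tcp [ 465.7 -279.8  164.3] az 38.23 tilt z [ 0.003 -0.002 -1.   ] F [-0.3 -0.4 -4.3] T [-0.11  0.03 -0.04] open 0.179
shift tool mm [ 391.8 -518.7    2.9] then twist z 0.46
```

Call:
play_rows(
  steps=[
    {"gripper": 0.0, "xyz": [16.3, -21.6, 0], "twist": [0, 0, 0]},
    {"gripper": 0.0, "xyz": [16.3, -21.6, 0], "twist": [0, 0, 0]},
    {"gripper": 0.0, "xyz": [16.3, -21.6, 0], "twist": [0, 0, 0]},
    {"gripper": 0.0, "xyz": [16.3, -21.6, 0], "twist": [0, 0, 0]},
    {"gripper": 0.0, "xyz": [16.3, -21.6, 0], "twist": [0, 0, 0]},
    {"gripper": 0.0, "xyz": [16.3, -21.6, 0], "twist": [0, 0, 0]},
    {"gripper": 0.0, "xyz": [16.3, -21.6, 0], "twist": [0, 0, 0]},
    {"gripper": 0.0, "xyz": [16.3, -21.6, 0], "twist": [0, 0, 0]},
  ],
)

```text
time: 25.98
tool_pos: [0.46, -0.0615, 0.1618]
eef_rot: [-2.968, -1.028, -0.001]
contact_force: [0.3, 0.2, -5.6]
opening: 0.183
```

Call:
play_rows(
  steps=[
    {"gripper": 0.0, "xyz": [16.3, -21.6, 0], "twist": [0, 0, 0]},
    {"gripper": 0.0, "xyz": [16.3, -21.6, 0], "twist": [0, 0, 0]},
    {"gripper": 0.0, "xyz": [16.3, -21.6, 0], "twist": [0, 0, 0]},
    {"gripper": 0.0, "xyz": [16.3, -21.6, 0], "twist": [0, 0, 0]},
    {"gripper": 0.0, "xyz": [16.3, -21.6, 0], "twist": [0, 0, 0]},
    {"gripper": 0.0, "xyz": [16.3, -21.6, 0], "twist": [0, 0, 0]},
    {"gripper": 0.0, "xyz": [16.3, -21.6, 0], "twist": [0, 0, 0]},
    {"gripper": 0.0, "xyz": [16.3, -21.6, 0], "twist": [0, 0, 0]},
  ],
)

```text
time: 26.65
tool_pos: [0.4555, 0.155, 0.1619]
eef_rot: [-2.968, -1.028, -0.001]
contact_force: [0.3, -0.2, -5.2]
opening: 0.181
```

Call:
play_rows(
  steps=[
    {"gripper": 0.0, "xyz": [16.3, -21.6, 0], "twist": [0, 0, 0]},
    {"gripper": 0.0, "xyz": [16.3, -21.6, 0], "twist": [0, 0, 0]},
    {"gripper": 0.0, "xyz": [16.3, -21.6, 0], "twist": [0, 0, 0]},
    {"gripper": 0.0, "xyz": [16.3, -21.6, 0], "twist": [0, 0, 0]},
    {"gripper": 0.0, "xyz": [16.3, -21.6, 0], "twist": [0, 0, 0]},
    {"gripper": 0.0, "xyz": [16.3, -21.6, 0], "twist": [0, 0, 0]},
    {"gripper": 0.0, "xyz": [16.3, -21.6, 0], "twist": [0, 0, 0]},
    {"gripper": 0.0, "xyz": [16.3, -21.6, 0], "twist": [0, 0, 0]},
  ],
)

```text
time: 27.32
tool_pos: [0.4509, 0.3714, 0.1615]
eef_rot: [-2.968, -1.029, 0.001]
contact_force: [0.6, -0.6, -4.8]
opening: 0.186
```

Call:
play_rows(
  steps=[
    {"gripper": 0.0, "xyz": [0, 0, 0], "twist": [0, 0, 0.07]},
    {"gripper": 0.0, "xyz": [0, 0, 0], "twist": [0, 0, 0.08]},
    {"gripper": 0.0, "xyz": [0, 0, 0], "twist": [0, 0, 0.08]},
    {"gripper": 0.0, "xyz": [0, 0, 0], "twist": [0, 0, 0.08]},
    {"gripper": 0.0, "xyz": [0, 0, 0], "twist": [0, 0, 0.08]},
    {"gripper": 0.0, "xyz": [0, 0, 0], "twist": [0, 0, 0.07]},
    {"gripper": 0.0, "xyz": [0, 0, 0], "twist": [0, 0, 0]},
    {"gripper": 0.0, "xyz": [0, 0, 0], "twist": [0, 0, 0]},
  ],
)

```text
time: 27.98
tool_pos: [0.4513, 0.37, 0.1615]
eef_rot: [-3.124, -0.327, 0.001]
contact_force: [0.4, -1.1, -5.2]
opening: 0.182
```

```bash
python3 - <<'E'
from h import *
goto([.4525,.3701,.0068],11.85)
E
```

```text
t 27.98 tcp [451.3 370.  161.5] az 11.96 tilt z [-0.001  0.    -1.   ] F [ 0.4 -1.1 -5.2] T [-0.01  0.17  0.02] open 0.182
shift tool mm [  1.3   0.2 154.7] then twist z 0.002
```

Call:
play_rows(
  steps=[
    {"gripper": 0.0, "xyz": [1, 0, 12], "twist": [0, 0, 0]},
    {"gripper": 0.0, "xyz": [0, 0, 22], "twist": [0, 0, 0]},
    {"gripper": 0.0, "xyz": [0, 0, 22], "twist": [0, 0, 0]},
    {"gripper": 0.0, "xyz": [0, 0, 22], "twist": [0, 0, 0]},
    {"gripper": 0.0, "xyz": [0, 0, 22], "twist": [0, 0, 0]},
    {"gripper": 0.0, "xyz": [0, 0, 22], "twist": [0, 0, 0]},
    {"gripper": 0.0, "xyz": [0, 0, 16], "twist": [0, 0, 0]},
    {"gripper": 0.0, "xyz": [0, 0, 8], "twist": [0, 0, 0]},
  ],
)

```text
time: 28.65
tool_pos: [0.4503, 0.3686, 0.0114]
eef_rot: [3.122, 0.325, -0.009]
contact_force: [-1.0, -0.7, -4.6]
opening: 0.184
```

Call:
play_rows(
  steps=[
    {"gripper": 0.0, "xyz": [0, 0, 3], "twist": [0, 0, 0]},
    {"gripper": 0.0, "xyz": [0, 0, 1.5], "twist": [0, 0, 0]},
    {"gripper": 0.0, "xyz": [0, 0, 1.5], "twist": [0, 0, 0]},
    {"gripper": 0.0, "xyz": [0, 0, 1], "twist": [0, 0, 0]},
    {"gripper": 0.0, "xyz": [0, 0, 0], "twist": [0, 0, 0]},
    {"gripper": 0.0, "xyz": [0, 0, 0], "twist": [0, 0, 0]},
    {"gripper": 0.0, "xyz": [0, 0, 0], "twist": [0, 0, 0]},
    {"gripper": 0.0, "xyz": [0, 0, 0], "twist": [0, 0, 0]},
  ],
)

```text
time: 29.32
tool_pos: [0.4527, 0.3703, 0.0091]
eef_rot: [-3.124, -0.324, -0.001]
contact_force: [0.4, -0.0, -5.9]
opening: 0.183
```

```bash
python3 avg.py; python3 - <<'E'
from h import *
goto([.4525,.3701,.0068],11.85)
E
```

```text
avg F [-0.09  0.44  5.59] T [-0.023 -0.11   0.01 ] nut mom -0.038
t 29.62 tcp [452.5 370.1   8.5] az 11.85 tilt z [ 0.  0. -1.] F [-0.2 -0.7 -5.2] T [-0.07  0.15 -0.03] open 0.181
shift tool mm [ 0.  -0.   1.7] then twist z -0.0
```

Still free of contact, with full weight on the gripper. I'll go down 2 mm more and then release gently.

Call:
play_rows(
  steps=[
    {"gripper": 0.0, "xyz": [0, 0, 1], "twist": [0, 0, 0]},
    {"gripper": 0.0, "xyz": [0, 0, 0.8], "twist": [0, 0, 0]},
    {"gripper": 0.0, "xyz": [0, 0, 0], "twist": [0, 0, 0]},
    {"gripper": 0.0, "xyz": [0, 0, 0], "twist": [0, 0, 0]},
    {"gripper": 0.0, "xyz": [0, 0, 0], "twist": [0, 0, 0]},
    {"gripper": 0.0, "xyz": [0, 0, 0], "twist": [0, 0, 0]},
    {"gripper": 0.0, "xyz": [0, 0, 0], "twist": [0, 0, 0]},
    {"gripper": 0.0, "xyz": [0, 0, 0], "twist": [0, 0, 0]},
  ],
)

```text
time: 30.28
tool_pos: [0.4525, 0.3701, 0.0069]
eef_rot: [-3.125, -0.324, -0.0]
contact_force: [-0.6, -0.5, -3.3]
opening: 0.181
```

```bash
python3 avg.py; python3 - <<'E'
from h import *
goto([.4525,.3701,.0068],11.85)
E
```

```text
avg F [-0.72  0.18  2.81] T [-0.048 -0.166 -0.015] nut mom -0.034
t 30.58 tcp [452.5 370.1   6.9] az 11.85 tilt z [ 0.  0. -1.] F [-0.7 -0.8 -2.2] T [-0.09  0.14 -0.03] open 0.185
shift tool mm [-0.   0.   0.1] then twist z -0.0
```

Call:
play_rows(
  steps=[
    {"gripper": 0.0, "xyz": [0, 0, 0.4], "twist": [0, 0, 0]},
    {"gripper": 0.25, "xyz": [0, 0, 0], "twist": [0, 0, 0]},
    {"gripper": 0.3, "xyz": [0, 0, 0], "twist": [0, 0, 0]},
    {"gripper": 0.4, "xyz": [0, 0, 0], "twist": [0, 0, 0]},
    {"gripper": 0.5, "xyz": [0, 0, 0], "twist": [0, 0, 0]},
    {"gripper": 0.5, "xyz": [0, 0, 0], "twist": [0, 0, 0]},
    {"gripper": 0.5, "xyz": [0, 0, -2], "twist": [0, 0, 0]},
    {"gripper": 0.5, "xyz": [0, 0, -5], "twist": [0, 0, 0]},
  ],
)

```text
time: 31.25
tool_pos: [0.452, 0.3698, 0.0129]
eef_rot: [3.124, 0.324, -0.002]
contact_force: [0.3, -0.4, -0.4]
opening: 0.501
```

Call:
play_rows(
  steps=[
    {"gripper": 0.5, "xyz": [0, 0, -15], "twist": [0, 0, 0]},
    {"gripper": 0.5, "xyz": [0, 0, -20], "twist": [0, 0, 0]},
    {"gripper": 0.5, "xyz": [0, 0, -25], "twist": [0, 0, 0]},
    {"gripper": 0.5, "xyz": [0, 0, -30], "twist": [0, 0, 0]},
    {"gripper": 0.5, "xyz": [0, 0, -30], "twist": [0, 0, 0]},
    {"gripper": 0.5, "xyz": [0, 0, -30], "twist": [0, 0, 0]},
    {"gripper": 0.5, "xyz": [-15, 0, -25], "twist": [0, 0, 0]},
    {"gripper": 0.5, "xyz": [-20, 0, -10], "twist": [0, 0, 0]},
  ],
)

```text
time: 31.92
tool_pos: [0.4204, 0.3639, 0.2039]
eef_rot: [-3.121, -0.322, -0.013]
contact_force: [-0.3, 0.4, -0.1]
opening: 0.5
```

Call:
play_rows(
  steps=[
    {"gripper": 0.5, "xyz": [-25, -25, 0], "twist": [0, 0, 0]},
    {"gripper": 0.5, "xyz": [-25, -25, 0], "twist": [0, 0, 0]},
    {"gripper": 0.5, "xyz": [-25, -25, 0], "twist": [0, 0, 0]},
    {"gripper": 0.5, "xyz": [-25, -25, 0], "twist": [0, 0, 0]},
    {"gripper": 0.5, "xyz": [-25, -25, 0], "twist": [0, 0, 0]},
    {"gripper": 0.5, "xyz": [-25, -25, 0], "twist": [0, 0, 0]},
    {"gripper": 0.5, "xyz": [-10, -10, 0], "twist": [0, 0, 0]},
    {"gripper": 0.5, "xyz": [0, 0, 0], "twist": [0, 0, 0]},
  ],
)

```text
time: 32.58
tool_pos: [0.2258, 0.4882, 0.199]
eef_rot: [-3.122, -0.332, 0.001]
contact_force: [-0.3, -0.8, -0.1]
opening: 0.503
```

```bash
python3 - <<'E'
from h import *
goto([.4525,.3701,.0068],11.85)
p,d=snap('top'); cv2.imwrite('pics/topE.png',p[:,:,::-1]); np.save('pics/topE.npy',d)
p2,_=snap('side'); cv2.imwrite('pics/sideE.png',p2[:,:,::-1])
t0=cv2.imread('pics/top0.png').astype(int); df=abs(p[:,:,::-1].astype(int)-t0).max(2)
for n,(x0,y0,x1,y1) in dict(cutter=(365,240,430,295),key=(300,240,350,298),filter=(370,145,465,215),tray=(145,170,232,304)).items(): print(n,'changed px',int((df[y0:y1,x0:x1]>40).sum()))
s=cv2.resize(p2[250:315,360:455,::-1],(380,260),interpolation=cv2.INTER_CUBIC); a=cv2.resize(p[165:310,140:240,::-1],(400,580)); b=cv2.resize(p[145:217,370:465,::-1],(380,288),interpolation=cv2.INTER_CUBIC)
cv2.imwrite('pics/cE.png',np.hstack([a,np.vstack([b,s,np.zeros((32,380,3),np.uint8)])]))
E
```

```text
t 32.58 tcp [225.8 488.2 199. ] az 12.14 tilt z [-0.001  0.002 -1.   ] F [-0.3 -0.8 -0.1] T [ 0.01 -0.02 -0.07] open 0.503
shift tool mm [196.9 163.5 191.9] then twist z 0.005
cutter changed px 3
key changed px 0
filter changed px 10
tray changed px 1110
```

View pics/cE.png

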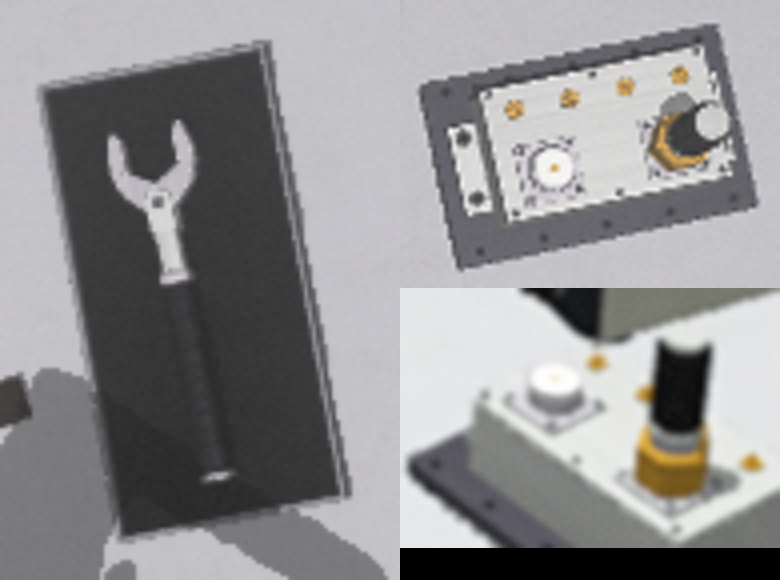

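The final view shows the wrench lying flat and straight in its tray. The filter, terminator, cutters and key are where they were, and the gripper is well clear. Handing in.

```bash
python3 -c "
from cell import manip; print(manip.hand_in())"
```

```text
the job is handed in; nothing more can be done
None
```

The terminator nut is tightened until the wrench gave, and the wrench is back in its tray. I handed the job in at 32.6 s of the 72 s allowed.

- **Fit:** The jaw slid onto the nut without force until it reached bottom. Contact came at about 5 N, with the nut 108 mm ahead of the TCP, where the jaw should seat at 106–108 mm.
- **Tightening:** I turned it clockwise, and the moment on the nut rose to about 0.56 N m. The moment at the hinge then fell from about 0.45 to 0.365 N m, and the head and handle went out of line by about 0.1 rad, which is the wrench giving. I stopped there, short of the 0.2 rad limit.
- **Removal:** I backed off within the jaw's play until the forces were near zero, then slid the wrench off and laid it in its original place.
- **Last checks:** The final pictures show the wrench flat and straight in the tray. The areas around the filter, side cutters and key are almost unchanged from the first picture (10, 3 and 0 pixels). The gripper is clear and reads almost no force.

**Less certain:** Single force readings were noisy, by about ±0.1 N m on the nut, so the 0.56 N m peak is approximate. Estimates of how far the wrench folded ranged from 0.08 to 0.13 rad. A rougher one from the hinge pin's pixel position gave 0.13–0.21 rad, the top of which would be just past the limit. I gave it less weight because it depends on an assumed pin height. I did not measure the nut's final angle separately.

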